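# Turn over film cases and pile them by base mark

## Robot

A 6-joint arm with a two-finger parallel gripper is mounted at the origin on the work surface. World frame = base frame: x ahead of the robot, y to its left, z up, the work surface at z = 0. Lengths are in m, angles in rad, forces in N, time in s.
With the tool pointing down it reaches from about 0.325 to 1 m from the base axis. Payload 5.1 kg.
Tool frame: the origin (TCP) lies midway between the tips of the shut fingers; the grasp point (between the pads) lies 19 mm behind it (manip.hold_point_z is the distance from the TCP to the grasp point, in m); y points along the fingers, x is the direction in which the jaws open and shut, and the axes are right-handed (so a half turn about y gives the same grasp; the last joint's range is limited). The gripper opens to 85 mm and grips with 20 to 120 N. Pads are 22 mm wide; open, the fingers measure 114 mm over their backs; the gripper's body (76 mm by 85 mm) begins 54 mm behind the grasp point. The pads swing forward as they close: fully open they stand 13 mm farther back than shut.
Start: joints at [1.024, 0.124, 1.65, -0, 1.367, -0.083], TCP at [0.291, 0.581, 0.231] pointing down, gripper open.
Joint ranges: [-2.61, 2.61], [-1.02, 2.33], [0.03, 2.71], [-1.35, 4.49], [0.32, 2.68], [-2.91, 2.91]. Speed limits (rad/s): [2.57, 2.57, 3.14, 3.14, 3.14, 3.14].

## Interface

Orientations are given as a 3x3 rotation matrix whose columns are the frame's x, y, z axes.
In Python, from rig import manip gives the robot as it stands.
- The arm moves only by the tool move_arm, never from a script. Its argument "motion" is a list that holds one entry, the list of rows, each a list of 7 numbers: the shift along the tool's x, y, z in m, then the turn, a rotation vector about the tool's x, y, z in degrees, then the finger opening in m, from 0 to 0.0854. In form: [[[tx, ty, tz, rx, ry, rz, claw], ...]]. A call has 1 to 8 rows; each row is the pose to reach, as a shift and turn from the pose commanded when the call began, along the tool's axes at that moment; what a row does not reach only later rows make up. A row lasts 1/12 s, in which the tool goes at most 41.7 mm and 7.16 degrees, less where a joint would pass 70% of its speed; a pose out of reach is approached as far as the arm can. A call with a gripper value outside its range is refused whole. The fingers move at their own pace and stop on an object; "newtons" is the grip in N (left out, the last holds). Time passes only in rows, so rows that repeat a pose let the fingers close. It gives the time, the measured TCP pose, the force and the opening at its end, in the units of the state.
- manip.read_state(): the state, without advancing time (a new reading comes with each control period).
- manip.get_image(name): name is "side" or "top"; returns a dict with "img" (480x640x3 uint8, red, green, blue), "depth" (480x640 float32, m along the optical axis (not along the pixel's ray), 0 where there is no reading), "fx", "fy", "cx", "cy" (pixels), "R" (3x3) and "t" (3): a world point X has camera coordinates R X + t. Camera axes: x right, y down, z forward; pixel columns grow to the right and rows downward; lengths in m; the calibration is good to about 2 mm. A picture is of the moment at which its call begins.
- manip.sign_off(): hands the job in, once; it reports no verdict.
The state is a dict: "time": time; "joint_pos": joint angles; "qd": joint speeds; "joint_efforts": joint torques, N m; "eef_pos": TCP position; "tool_rot": TCP orientation; "ft_force": force on the tool from outside, world axes, zero at the start; "moment": the same for the moment, N m; "opening": finger opening in m.
Only numpy, scipy, OpenCV 4.12 (cv2) and the standard library are available. Lean on these libraries where they do the work, as an engineer would, in place of code of your own. Each camera call takes 0.05 s, during which the arm holds its last target. There are 200 camera calls.

## Task

Two roll-film cases lie lid up in the middle of the darkroom bench; their lids all look alike, so turn each one over to read the mark on its base (yellow dot: fresh film, red bar: exposed film). Lay each, base up, squarely on top of the outer case that already lies base up with the same mark, edges in line, to make two tidy piles. Do not push the lower cases out of place or disturb the developing tank, the beaker and the loupe.

Things in the scene. Friction and masses are not known exactly. Their poses are not given: they have to be found in the camera images.
- case_fresh: closed hard case for roll film, 140 long (x) by 60 wide (y) by 36 mm high (z), about 240 g, loose: black, grey lid with a blank label; lids all look alike and stay on. Starts lid up on the bench, z up out of the lid, x pointing roughly away from the robot; origin at the centre of the base face. Stands steadily on its 60 by 36 mm ends. Mark on its base: a yellow round dot, 42 mm across, in the middle (fresh film).
- case_exposed: closed hard case for roll film, 140 long (x) by 60 wide (y) by 36 mm high (z), about 240 g, loose: black, grey lid with a blank label; lids all look alike and stay on. Starts lid up on the bench, z up out of the lid, x pointing roughly away from the robot; origin at the centre of the base face. Stands steadily on its 60 by 36 mm ends. Mark on its base: a red bar, 96 by 22 mm, along the middle (exposed film).
- pile_fresh: a case of the same make and size (140 by 60 by 36 mm, about 300 g, loose), the first of its pile, already lying base up on the bench, mark on top; origin at the centre of its underside (its lid, on the bench), z up, x along its 140 mm length. Mark: a yellow round dot, 42 mm across, in the middle (fresh film).
- pile_exposed: a case of the same make and size (140 by 60 by 36 mm, about 300 g, loose), the first of its pile, already lying base up on the bench, mark on top; origin at the centre of its underside (its lid, on the bench), z up, x along its 140 mm length. Mark: a red bar, 96 by 22 mm, along the middle (exposed film).
- tank: bystander: black film developing tank with a red cap, 98 mm across, 134 mm tall, upright; origin at the centre of its underside
- beaker: bystander: white open measuring beaker, 76 mm across, 95 mm tall, upright; origin at the centre of its underside
- loupe: bystander: black and clear magnifier, 52 mm across, 54 mm tall, upright; origin at the centre of its underside
Things that resemble listed ones, but are neither listed nor needed, are in the scene too. What is shaped like the case_fresh but turquoise is not meant.

How it is judged:
By the outcome, as a careful person would: the job done as asked, in the order asked, and still so for the second after the job is handed in, with the robot touching nothing.
It also fails if it takes over 72 s, if anything falls off the work surface, if the arm or the gripper's body presses on something with over 40 N, if the wrist force passes 120 N, or if a joint passes its speed limit or range.

## Working session

There is one attempt and no reset: what is moved stays moved. The work goes in short steps, Python scripts to look and compute and a tool call to move; the robot and the scene stay as the last step left them, time stands still between calls to the robot, and variables do not carry over. Pictures are saved under pics/ and viewed, about 8 in all and at most 12, crops included, and the job is handed in when it is done.

Besides the shell and the picture viewer there is one more tool, called after "Call:" as name(argument=value, ...) on one line, values as JSON. move_arm: Moves the arm, as the interface text tells. Its arguments: {"type":"object","properties":{"motion":{"type":"array"},"newtons":{"type":"number"}},"required":["motion"]}

```bash
mkdir -p pics; ls; cat > h.py <<'E'
from rig import manip
import numpy as np, cv2
def snap(cam,name=None):
    d=manip.get_image(cam)
    if name: cv2.imwrite(f'pics/{name}.png',cv2.cvtColor(d['img'],cv2.COLOR_RGB2BGR))
    return d
def pts(d):
    h,w=d['depth'].shape; u,v=np.meshgrid(np.arange(w),np.arange(h)); z=d['depth']
    P=np.stack([(u-d['cx'])/d['fx']*z,(v-d['cy'])/d['fy']*z,z],-1)
    P=(P-d['t'])@d['R']   # R^T (P-t)
    P[z==0]=np.nan
    return P
E
python3 - <<'E'
from h import *
for c in('top','side'):
    d=snap(c,c+'0'); print(c,d['fx'],d['cx'],d['cy'],np.round(d['R'],3).tolist(),np.round(-d['R'].T@d['t'],3)); np.savez(c+'0',**d)
s=manip.read_state(); print(s['time'],s['eef_pos'],np.round(s['tool_rot'],3),s['opening'])
E
```

```text
pics
top 491.8010771281491 323.94754489271327 240.54939202660452 [[0.026, -1.0, -0.015], [-0.99, -0.024, -0.135], [0.135, 0.019, -0.991]] [ 0.415 -0.009  1.016]
side 439.33499795957164 320.1371013358202 239.41579053942698 [[0.93, -0.366, -0.004], [-0.193, -0.479, -0.856], [0.312, 0.798, -0.516]] [ 0.268 -0.741  0.5  ]
0.1 [0.2905093  0.58084043 0.23017153] [[ 0.447 -0.001 -0.894]
 [ 0.894 -0.002  0.447]
 [-0.002 -1.     0.   ]] 0.08549113216364942
```

View pics/top0.png

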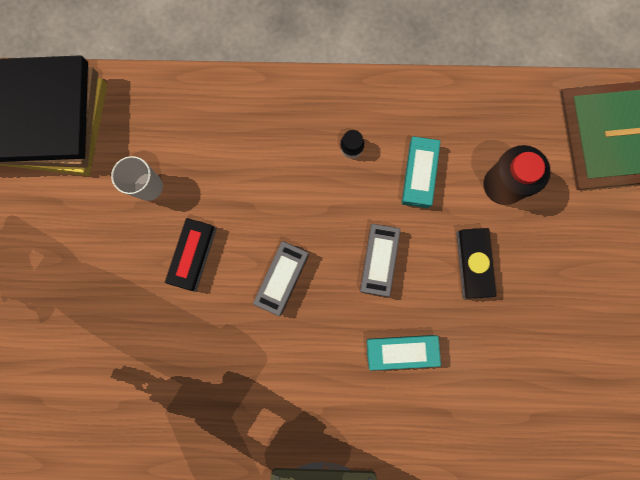

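View pics/side0.png

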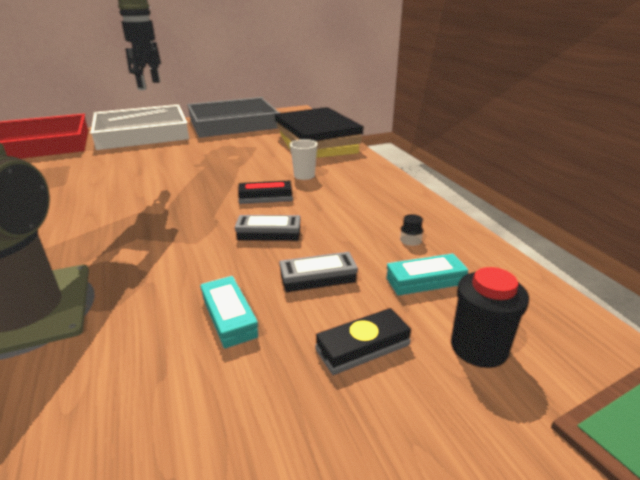

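The top view shows the red pile at (190,255) and the yellow pile at (477,263). The two lid-up cases are at (282,278) and (380,260). Turquoise decoys are at (422,172) and (404,353), the tank at (517,175), the beaker at (133,176) and the loupe at (352,143). The side view agrees.

```bash
cat >> h.py <<'E'
def blobs(d,zlo=.026,zhi=.05,amin=700):
    P=pts(d); m=((P[...,2]>zlo)&(P[...,2]<zhi)).astype(np.uint8)
    n,l,st,c=cv2.connectedComponentsWithStats(m)
    out=[]
    for i in range(1,n):
        if st[i,4]<amin: continue
        Q=P[l==i]; zt=np.median(Q[:,2]); Q=Q[abs(Q[:,2]-zt)<.006]
        (cx,cy),(w,h),a=cv2.minAreaRect((Q[:,:2]*1000).astype(np.float32))
        if w<h: w,h,a=h,w,a+90
        out.append((c[i].round(),[round(cx,1),round(cy,1)],[round(w),round(h)],round((a+90)%180-90,1),round(zt*1000,1)))
    return out
E
python3 - <<'E'
from h import *
for c in('top','side'):
    d=dict(np.load(c+'0.npz'))
    for b in blobs(d): print(c,*b)
d=dict(np.load('top0.npz'));P=pts(d)
for n,(u,v) in dict(tank=(528,167),loupe=(352,140),beaker=(133,160),bench=(330,400)).items(): print(n,P[v,u])
print([a for a in dir(manip) if a[0]!='_'], manip.hold_point_z)
s=manip.read_state(); print(s['joint_pos'],s['ft_force'])
E
```

```text
top [ 75. 134.] [751.9, 545.0] [274, 135] -41.7 35.5
top [421. 171.] [699.6, -185.0] [141, 60] -7.5 36.3
top [188. 254.] [516.0, 283.2] [138, 60] -14.4 36.1
top [380. 260.] [514.0, -102.4] [140, 60] -8.4 36.3
top [477. 263.] [513.0, -296.6] [138, 60] 5.0 36.3
top [280. 278.] [472.4, 95.7] [140, 60] -22.7 36.2
top [403. 352.] [332.9, -149.8] [141, 60] -85.1 36.3
side [424.  65.] [1798.5, 1950.1] [2672, 1336] -48.1 38.0
side [268. 223.] [471.1, 92.9] [141, 63] -21.2 35.1
side [318. 266.] [513.0, -103.7] [140, 62] -8.0 35.1
side [427. 269.] [698.3, -186.5] [140, 62] -7.6 35.0
side [ 30. 307.] [37.0, -36.3] [109, 31] 46.9 37.9
side [228. 306.] [332.3, -150.9] [142, 60] -85.3 35.4
side [362. 334.] [511.8, -298.4] [138, 61] 5.1 35.1
side [481. 344.] [662.3, -380.5] [88, 40] -49.1 38.0
tank [ 0.68074373 -0.36237135  0.13471992]
loupe [ 0.75336284 -0.0417133   0.05507665]
beaker [0.69453926 0.39100134 0.07963753]
bench [ 0.2334335  -0.00986155  0.00185671]
['MotionError', 'get_image', 'hold_point_z', 'read_state', 'sign_off'] 0.0187
[ 1.02441436e+00  1.24437493e-01  1.65154754e+00 -3.61616445e-05
  1.36751563e+00 -8.26054288e-02] [0.56360174 0.86337316 0.88693594]
```

Call:
move_arm(motion=[[[-0.2,0,-0.2,20,0,0,0.085],[-0.2,0,-0.2,20,0,0,0.085],[-0.2,0,-0.2,20,0,0,0.085],[-0.2,0,-0.2,20,0,0,0.085],[-0.2,0,-0.2,20,0,0,0.085],[-0.2,0,-0.2,20,0,0,0.085],[-0.2,0,-0.2,20,0,0,0.085],[-0.2,0,-0.2,20,0,0,0.085]]], newtons=70)

```text
time: 0.77
eef_pos: [0.3817, 0.3087, 0.2307]
tool_rot: [[0.452, -0.305, -0.838], [0.892, 0.153, 0.426], [-0.002, -0.94, 0.341]]
ft_force: [0.0, 0.5, -0.1]
opening: 0.0849
```

```bash
cat >> h.py <<'E'
import json
def log():
    s=manip.read_state(); open('log.jsonl','a').write(json.dumps([list(map(float,s['joint_pos'])),list(map(float,s['eef_pos'])),np.array(s['tool_rot']).tolist()])+'\n')
    print('t',round(s['time'],2),'q',np.round(s['joint_pos'],3),'p',np.round(s['eef_pos'],4),'open',round(s['opening'],4),'F',np.round(s['ft_force'],1)); print(np.round(s['tool_rot'],3).tolist()); return s
E
python3 -c "from h import *; log()"
```

```text
t 0.77 q [ 0.42  -0.117  1.921  0.267  1.564 -0.713] p [0.3817 0.3087 0.2307] open 0.0849 F [ 0.   0.5 -0.1]
[[0.452, -0.305, -0.838], [0.892, 0.153, 0.426], [-0.002, -0.94, 0.341]]
```

Call:
move_arm(motion=[[[-0.1,0,-0.1,0,0,20,0.085],[-0.1,0,-0.1,0,0,20,0.085],[-0.1,0,-0.1,0,0,20,0.085],[-0.1,0,-0.1,0,0,20,0.085],[-0.1,0,-0.1,0,0,20,0.085]]])

```text
time: 1.18
eef_pos: [0.4194, 0.1797, 0.1948]
tool_rot: [[0.317, -0.444, -0.838], [0.891, -0.163, 0.423], [-0.325, -0.881, 0.344]]
ft_force: [-0.7, -0.0, -0.5]
opening: 0.0853
```

```bash
python3 -c "from h import *; log()"
```

```text
t 1.18 q [ 0.301  0.038  1.861 -0.024  1.735 -0.863] p [0.4194 0.1797 0.1948] open 0.0853 F [-0.7 -0.  -0.5]
[[0.317, -0.444, -0.838], [0.891, -0.163, 0.423], [-0.325, -0.881, 0.344]]
```

Call:
move_arm(motion=[[[0,0,0,-20,0,-20,0.085],[0,0,0,-30,0,-20,0.085],[0,0,0,-30,0,-20,0.085],[0,0,0,-30,0,-20,0.085],[0,0,0,-30,0,-20,0.085],[0,0,0,-30,0,-20,0.085]]])

```text
time: 1.68
eef_pos: [0.4162, 0.182, 0.1964]
tool_rot: [[0.365, 0.161, -0.917], [0.931, -0.043, 0.363], [0.019, -0.986, -0.166]]
ft_force: [-0.6, -0.1, -0.9]
opening: 0.085
```

```bash
python3 -c "from h import *; log()"; cat log.jsonl
```

```text
t 1.68 q [ 0.353 -0.394  2.181 -0.103  1.219 -0.814] p [0.4162 0.182  0.1964] open 0.085 F [-0.6 -0.1 -0.9]
[[0.365, 0.161, -0.917], [0.931, -0.043, 0.363], [0.019, -0.986, -0.166]]
[[0.41995935286999625, -0.11692632590375433, 1.9207238459909775, 0.26673845826443104, 1.5641442918076858, -0.7133576443148966], [0.3817040251408271, 0.30866767204016976, 0.23069951472961636], [[0.4523496200598878, -0.30493252850770997, -0.8380906718783893], [0.8918383376929133, 0.15250450490278253, 0.425871759342526], [-0.0020495494178892483, -0.9400843201767873, 0.34093587418300786]]]
[[0.3014343299208579, 0.03845447199817893, 1.8606079027738516, -0.02395535470741348, 1.734999375525267, -0.8630935355866918], [0.41940880257102325, 0.17971091789176272, 0.19477682489498857], [[0.3166424328879056, -0.4443821844306267, -0.8380107659544075], [0.8912885927068813, -0.1629088665799741, 0.42316113443960685], [-0.324564653351863, -0.8809002073732828, 0.34448891193228875]]]
[[0.35265079088860984, -0.39434696481540515, 2.18113230441791, -0.10275837284711686, 1.2194744021744555, -0.8144056805009998], [0.4161648457297659, 0.18200428662771223, 0.19641859517113516], [[0.36467280126417256, 0.1608782864558639, -0.917132446795536], [0.930951814578622, -0.043418796916298956, 0.36255141291562004], [0.01850586260925356, -0.9860187549034584, -0.16560358700137276]]]
```

```bash
cat >> h.py <<'E'
from scipy.spatial.transform import Rotation as Ro
from scipy.optimize import least_squares
def Rz(a): return Ro.from_euler('z',a).as_matrix()
def Ry(a): return Ro.from_euler('y',a).as_matrix()
def chain(q,p,s4=1,s6=1):
    A=Rz(q[0]); B=A@Ry(q[1]); C=B@Ry(q[2]); D=C@Rz(s4*q[3]); E=D@Ry(q[4]); F=E@Rz(s6*q[5])
    a1,d,d1,L2,ox,L3,w,L6=p
    pos=A@[a1,d,d1]+B@[0,0,L2]+C@[ox,0,L3]+E@[w,0,L6]
    return pos,F
E
cat > fit.py <<'E'
from h import *
S=[json.loads(l) for l in open('log.jsonl')]
if len(S)<9: S.append([[1.02441436,.124437493,1.65154754,-3.6e-5,1.36751563,-.0826054288],[.2905093,.58084043,.23017153],[[.447,-.001,-.894],[.894,-.002,.447],[-.002,-1,0]]])
for s4 in(1,-1):
  for s6 in(1,-1):
    Cs=[chain(q,np.zeros(8),s4,s6)[1].T@np.array(R) for q,p,R in S]
    print(s4,s6,np.std(Cs,0).max(),np.round(np.mean(Cs,0),2).tolist())
    def f(p): return np.concatenate([np.concatenate([chain(q,p,s4,s6)[0]-x for q,x,_ in S]),1e-3*(p-x0)])
    x0=np.array([0,-.05,.35,.4,0,.4,0,.2]); r=least_squares(f,x0); print(np.round(r.x,3),np.abs(r.fun[:-8]).max())
E
python3 fit.py
```

```text
1 1 0.00020681939820624214 [[-1.0, 0.0, 0.0], [0.0, -0.0, 1.0], [0.0, 1.0, 0.0]]
[ 0.     0.054  0.223  0.452  0.042  0.613 -0.     0.275] 2.8119913059176938e-06
1 -1 0.449950201130041 [[-0.23, 0.0, 0.79], [0.79, -0.0, 0.23], [0.0, 1.0, 0.0]]
[ 0.     0.054  0.223  0.452  0.042  0.613 -0.     0.275] 2.8119913059176938e-06
-1 1 0.19698198018194626 [[-0.98, -0.04, 0.03], [-0.0, 0.05, 0.98], [-0.04, 0.96, -0.06]]
[ 0.136  0.058  1.594  0.315  1.667  0.862  0.053 -0.135] 0.06435318288449399
-1 -1 0.46611738407711195 [[-0.23, 0.04, 0.76], [0.76, 0.06, 0.19], [-0.04, 0.96, -0.06]]
[ 0.136  0.058  1.594  0.315  1.667  0.862  0.053 -0.135] 0.06435318288449399
```

```bash
cat >> h.py <<'E'
PAR=np.array([0,.054,.223,.452,.042,.613,0,.275]); CT=np.array([[-1,0,0],[0,0,1],[0,1,0.]])
LO=np.array([-2.61,-1.02,.03,-1.35,.32,-2.91]);HI=np.array([2.61,2.33,2.71,4.49,2.68,2.91]); HP=.024
def pose(G,az,tau):
    az,tau=np.radians([az,tau]); f=np.array([np.cos(az),np.sin(az),0]); z=np.array([0,0,1.]); X=np.cross(z,f)
    Y=-np.cos(tau)*z-np.sin(tau)*f
    return np.array(G)+HP*Y,np.stack([X,Y,np.cross(X,Y)],1)
def ik(T,seed):
    p,R=T
    def f(q):
        x,F=chain(q,PAR); return np.concatenate([(x-p)*5,((F@CT).T@R-np.eye(3)).ravel()])
    r=least_squares(f,np.clip(seed,LO+1e-3,HI-1e-3),bounds=(LO,HI)); return r.x,np.abs(r.fun).max()
def path(T0,T1,seed,n=10):
    """follow straight path, return (ok, end q, max joint step)"""
    r0=Ro.from_matrix(T0[1]); dv=(Ro.from_matrix(T0[1].T@T1[1])).as_rotvec(); q=seed; m=0
    for s in np.linspace(0,1,n+1)[1:]:
        qn,e=ik((T0[0]+s*(T1[0]-T0[0]),T0[1]@Ro.from_rotvec(dv*s).as_matrix()),q)
        if e>2e-3: return False,s,e
        m=max(m,abs(qn-q).max()); q=qn
    return True,q,m
def marg(q): return np.round(np.minimum(q-LO,HI-q).min(),2)
def delta(T0,T1):
    """tool-frame shift and rotvec(deg) from T0 to T1"""
    return np.round(T0[1].T@(T1[0]-T0[0]),4), np.round(np.degrees(Ro.from_matrix(T0[1].T@T1[1]).as_rotvec()),2)
E
python3 - <<'E'
from h import *
seed=np.array([.35,-.39,2.18,-.1,1.2,-.8])
def best(G,az,tau):
    b=None
    for s in (seed,seed+[0,0,0,1.2,.3,-1],seed+[0,0,0,-.8,.3,1],seed*[-1,1,1,-1,1,-1],seed+[0,0.4,-.3,3.2,-.5,2]):
        q,e=ik((pose(G,az,tau)),s)
        if e<2e-3 and (b is None or marg(q)>marg(b)): b=q
    return 'x' if b is None else str(marg(b))+' q4=%.1f q6=%.1f'%(b[3],b[5])
for n,G,az in [('pickA',(.472,.096,.025),-22.7),('pickB',(.514,-.102,.025),-8.4)]:
    print(n,{t:best(G,az,t) for t in(-40,-30,-20,-10,0)})
for xy in [(.47,.1),(.47,-.1),(.40,0),]:
  for psi in (-20,10,40,70):
    print('stand',xy,psi,{t:best((*xy,.09),psi,t) for t in(60,70,80)},'re',{t:best((*xy,.11),psi,t) for t in(-50,-40,-30,-20)})
for n,c,az in [('R',(.516,.283),-14.4),('Y',(.513,-.297),5.0)]:
  for fl in(0,180):
    a=np.radians(az+fl); print(n,fl,{t:best((c[0]+.03*np.cos(a),c[1]+.03*np.sin(a),.055),az+fl,t) for t in(30,40,50,60,70)})
E
```

```text
pickA {-40: '0.17 q4=-1.1 q6=0.0', -30: '0.2 q4=-0.6 q6=-0.4', -20: '0.31 q4=-0.3 q6=-0.8', -10: '0.45 q4=-0.1 q6=-1.0', 0: '0.53 q4=-0.0 q6=-1.1'}
pickB {-40: 'x', -30: '0.04 q4=0.3 q6=-2.0', -20: '0.24 q4=0.1 q6=-1.8', -10: '0.43 q4=0.0 q6=-1.8', 0: '0.62 q4=0.0 q6=-1.7'}
stand (0.47, 0.1) -20 {60: '0.75 q4=0.3 q6=-1.3', 70: '0.62 q4=0.3 q6=-1.3', 80: '0.5 q4=0.4 q6=-1.3'} re {-50: '0.18 q4=-1.2 q6=0.0', -40: '0.25 q4=-0.8 q6=-0.4', -30: '0.32 q4=-0.5 q6=-0.7', -20: '0.4 q4=-0.2 q6=-0.9'}
stand (0.47, 0.1) 10 {60: '0.7 q4=-0.1 q6=-1.6', 70: '0.56 q4=-0.1 q6=-1.6', 80: '0.43 q4=-0.1 q6=-1.6'} re {-50: 'x', -40: '0.08 q4=0.2 q6=-1.8', -30: '0.27 q4=0.1 q6=-1.7', -20: '0.37 q4=0.0 q6=-1.7'}
stand (0.47, 0.1) 40 {60: '0.78 q4=-0.4 q6=-1.9', 70: '0.65 q4=-0.4 q6=-1.9', 80: '0.52 q4=-0.5 q6=-1.9'} re {-50: 'x', -40: 'x', -30: '0.22 q4=0.5 q6=-2.7', -20: '0.39 q4=0.3 q6=-2.5'}
stand (0.47, 0.1) 70 {60: '0.67 q4=-0.7 q6=-2.2', 70: '0.6 q4=-0.8 q6=-2.1', 80: '0.52 q4=-0.8 q6=-2.1'} re {-50: '0.28 q4=1.0 q6=2.6', -40: '0.1 q4=0.8 q6=2.8', -30: 'x', -20: 'x'}
stand (0.47, -0.1) -20 {60: '0.7 
[... 1371 characters left out ...]
4, 0) 70 {60: '0.59 q4=-0.8 q6=-2.2', 70: '0.52 q4=-0.8 q6=-2.1', 80: '0.45 q4=-0.9 q6=-2.1'} re {-50: '0.3 q4=0.8 q6=2.5', -40: '0.28 q4=0.7 q6=2.6', -30: '0.12 q4=0.6 q6=2.8', -20: 'x'}
R 0 {30: '1.07 q4=0.3 q6=-1.1', 40: '1.03 q4=0.3 q6=-1.1', 50: '0.89 q4=0.4 q6=-1.2', 60: '0.74 q4=0.4 q6=-1.2', 70: '0.6 q4=0.5 q6=-1.1'}
R 180 {30: '0.01 q4=-0.7 q6=2.9', 40: 'x', 50: '0.03 q4=-1.3 q6=-2.7', 60: 'x', 70: 'x'}
Y 0 {30: '0.86 q4=-0.3 q6=-2.1', 40: '0.88 q4=-0.3 q6=-2.0', 50: '0.88 q4=-0.4 q6=-2.0', 60: '0.73 q4=-0.5 q6=-2.0', 70: '0.59 q4=-0.5 q6=-2.0'}
Y 180 {30: '0.38 q4=0.7 q6=0.2', 40: '0.37 q4=1.0 q6=-0.1', 50: '0.4 q4=1.3 q6=-0.5', 60: '0.38 q4=1.5 q6=-0.7', 70: '0.37 q4=1.7 q6=-0.9'}
```

```bash
cat >> h.py <<'E'
def half(T): return T[0],T[1]@np.diag([-1,1,-1.])
SEEDS=[np.array(s) for s in ([.35,-.39,2.18,-.1,1.2,-.8],[.35,-.39,2.18,1.1,1.5,-1.8],[.35,-.39,2.18,-.9,1.5,.8],[-.35,-.39,2.18,.1,1.2,2],[-.35,0,2,1.1,1.2,2.4],[.2,0,1.9,3,.7,1.5])]
def allik(T):
    out=[]
    for s in SEEDS:
        q,e=ik(T,s)
        if e<2e-3 and marg(q)>.1 and not any(abs(q-o).max()<.05 for o in out): out.append(q)
    return out
def off(T,dz): return T[0]+[0,0,dz],T[1]
E
cat > s2.py <<'E'
from h import *
def search(n,c,az,fls,xys,psis,taus,e=.025):
  for xy in xys:
   for psi in psis:
    for t2 in taus:
     for h in(0,1):
      R0=pose((*xy,.07+e),psi,t2)
      if h:R0=half(R0)
      for q0 in allik(R0):
       for fl in fls:
        a=np.radians(az+fl); F=pose((c[0]+e*np.cos(a),c[1]+e*np.sin(a),.057),az+fl,t2+90)
        if h:F=half(F)
        U=off(R0,.15); V=off(F,.12)
        r=path(R0,U,q0,3)
        if r[0]: r=path(U,V,r[1],10); m=r[2]
        if r[0]: r=path(V,F,r[1],3)
        if r[0]: print(n,xy,psi,'t2',t2,'half',h,'fl',fl,'m',marg(q0),marg(r[1]),'step',round(m,2),np.round(q0,2),np.round(r[1],2),flush=True)
search('R',(.516,.283),-14.4,(0,),[(.47,.1)],(10,40),(-30,))
search('Y',(.513,-.297),5.,(0,180),[(.47,.1)],(10,40,70),(-30,-50))
search('Y',(.513,-.297),5.,(0,180),[(.47,-.1)],(10,70),(-30,-50))
E
time timeout 500 python3 s2.py
```

```text
R (0.47, 0.1) 10 t2 -30 half 0 fl 0 m 0.23 0.75 step 0.13 [ 0.07 -0.38  2.45  0.1   0.55 -1.75] [ 0.22  0.72  1.45  0.43  1.93 -1.16]
R (0.47, 0.1) 10 t2 -30 half 1 fl 0 m 0.23 0.75 step 0.13 [ 0.07 -0.38  2.45  0.1   0.55  1.39] [0.22 0.72 1.45 0.43 1.93 1.98]
R (0.47, 0.1) 40 t2 -30 half 0 fl 0 m 0.2 0.75 step 0.23 [-0.09 -0.32  2.41  0.55  0.75 -2.71] [ 0.22  0.72  1.45  0.43  1.93 -1.16]
R (0.47, 0.1) 40 t2 -30 half 1 fl 0 m 0.3 0.75 step 0.23 [-0.09 -0.32  2.41  0.55  0.75  0.43] [0.22 0.72 1.45 0.43 1.93 1.98]
Y (0.47, 0.1) 10 t2 -30 half 0 fl 0 m 0.23 0.74 step 0.15 [ 0.07 -0.38  2.45  0.1   0.55 -1.75] [-0.42  0.76  1.39 -0.47  1.94 -2.02]
Y (0.47, 0.1) 10 t2 -30 half 1 fl 0 m 0.23 0.74 step 0.15 [ 0.07 -0.38  2.45  0.1   0.55  1.39] [-0.42  0.76  1.39 -0.47  1.94  1.12]
Y (0.47, 0.1) 40 t2 -30 half 0 fl 0 m 0.2 0.74 step 0.12 [-0.09 -0.32  2.41  0.55  0.75 -2.71] [-0.42  0.76  1.39 -0.47  1.94 -2.02]
Y (0.47, 0.1) 40 t2 -30 half 1 fl 0 m 0.3 0.74 step 0.12 [-0.09 -0.32  2.41  0.55  0.75  0.43] [-0.42  0.76  1.39 -0.47  1.94  1.12]
Y (0.47, 0.1) 40 t2 -50 half 1 fl 0 m 0.17 1
[... 784 characters left out ...]
-50 half 1 fl 0 m 0.14 1.01 step 0.19 [-0.62 -0.39  2.57  1.18  0.63 -0.11] [-0.45  0.58  1.53 -0.34  1.65  1.11]
Y (0.47, -0.1) 70 t2 -30 half 0 fl 180 m 0.26 0.38 step 0.46 [-0.58 -0.04  2.18  0.55  1.2   2.65] [-0.99  0.1   2.33  1.54  0.87 -0.71]
Y (0.47, -0.1) 70 t2 -30 half 1 fl 0 m 0.53 0.74 step 0.18 [-0.58 -0.04  2.18  0.55  1.2  -0.49] [-0.42  0.76  1.39 -0.47  1.94  1.12]
Y (0.47, -0.1) 70 t2 -50 half 0 fl 180 m 0.51 0.37 step 0.37 [-0.72  0.08  2.16  0.82  1.38  2.4 ] [-0.88  0.01  2.25  0.98  0.69 -0.13]
Y (0.47, -0.1) 70 t2 -50 half 1 fl 0 m 0.55 1.01 step 0.18 [-0.72  0.08  2.16  0.82  1.38 -0.74] [-0.45  0.58  1.53 -0.34  1.65  1.11]
real	0m12.517s
user	0m12.679s
sys	0m0.154s
```

```bash
cat >> h.py <<'E'
LIM=np.array([2.57,2.57,3.14,3.14,3.14,3.14])*.7/12
def plan(T0,q0,frames):
    """frames: (name,T). prints tool-frame delta, rows, joint margin"""
    for n,T in frames:
        dp,dr=delta(T0,T); N=16; r0=T0[1]; dv=np.radians(dr); q=q0; rows=0; mm=9
        for s in np.linspace(0,1,N+1)[1:]:
            qn,e=ik((T0[0]+s*(T[0]-T0[0]),r0@Ro.from_rotvec(dv*s).as_matrix()),q)
            if e>2e-3: print(n,'FAIL at',s,e,np.round(q,2)); return None
            rows+=max(np.max(abs(qn-q)/LIM),np.linalg.norm(dp)/N/.0417,np.linalg.norm(dr)/N/7.16); q=qn; mm=min(mm,marg(q))
        print(n,dp.tolist(),dr.tolist(),'rows %.1f'%rows,'m',mm,np.round(q,2)); T0,q0=T,q
    return T0,q0
def fv(az): return np.array([np.cos(np.radians(az)),np.sin(np.radians(az)),0])
def pickF(c,az,t1,cc=-.015,gz=.024): return pose(np.array([*c,gz])+cc*fv(az),az,t1)
def standF(xy,psi,t1,cc=-.015,gz=.024,dz=.0015): return pose(np.array([*xy,.07-cc+dz])+(gz-.018)*fv(psi),psi,t1+90)
def reF(xy,psi,t2,e=.025,o=.003): return pose(np.array([*xy,.07+e])-o*fv(psi),psi,t2)
def finF(c,az,t2,e=.025,o=.003,dz=.001): return pose(np.array([*c,.054+o+dz])+e*fv(az),az,t2+90)
def back(T,d): return T[0]-d*T[1][:,1],T[1]
A=(.4725,.0945),-22.2; B=(.5135,-.103),-8.3; PR=(.516,.283),-14.4; PY=(.5125,-.2975),5.05
E
python3 - <<'E'
from h import *
s=manip.read_state(); T=(np.array(s['eef_pos']),np.array(s['tool_rot'])); q=np.array(s['joint_pos'])
H=half; t1,t2=-15,-53; S=(.47,.1); psi=70
w=pose((.42,.14,.18),-22.2+90,-5)
fr=[('w',w),('above',off(H(pickF(*A,t1)),.08)),('pick',H(pickF(*A,t1))),('lift',off(H(pickF(*A,t1)),.15)),('stand_up',off(H(standF(S,psi,t1)),.08)),('stand',H(standF(S,psi,t1))),
('back',back(H(standF(S,psi,t1)),.10)),('up',off(back(H(standF(S,psi,t1)),.12),.15)),('re_up',back(H(reF(S,psi,t2)),.12)),('re',H(reF(S,psi,t2))),('re_lift',off(H(reF(S,psi,t2)),.12))]
r=plan(T,q,fr)
if r:
  for n,P in(('R',PR),('Y',PY)):
    print(n); plan(*r,[('over',off(H(finF(*P,t2)),.10)),('fin',H(finF(*P,t2)))])
E
```

```text
w [-0.0364, 0.0422, -0.0121] [4.4, -88.61, -10.45] rows 12.5 m 0.29 [ 0.16 -0.33  2.2   0.08  1.23 -2.62]
above FAIL at 0.25 0.023709803970034145 [ 0.17 -0.3   2.2   0.02  1.19 -2.88]
```

```bash
cat > p1.py <<'E'
from h import *
s=manip.read_state(); T=(np.array(s['eef_pos']),np.array(s['tool_rot'])); q=np.array(s['joint_pos'])
H=half; t1,t2=-15,-53; S=(.47,.1); psi=70
w=pose((.42,.14,.18),-22.2-90,5)
fr=[('w',w),('above',off(H(pickF(*A,t1)),.08)),('pick',H(pickF(*A,t1))),('lift',off(H(pickF(*A,t1)),.15)),('stand_up',off(H(standF(S,psi,t1)),.08)),('stand',H(standF(S,psi,t1))),
('back',back(H(standF(S,psi,t1)),.10)),('up',off(back(H(standF(S,psi,t1)),.12),.15)),('re_up',back(H(reF(S,psi,t2)),.12)),('re',H(reF(S,psi,t2))),('re_lift',off(H(reF(S,psi,t2)),.12))]
r=plan(T,q,fr)
if r:
  for n,P in(('R',PR),('Y',PY)):
    print(n); plan(*r,[('over',off(H(finF(*P,t2)),.10)),('fin',H(finF(*P,t2)))])
E
python3 p1.py
```

```text
w [-0.0364, 0.0422, -0.0121] [10.51, 90.87, 4.43] rows 12.8 m 0.51 [ 0.16 -0.33  2.2   0.08  1.23  0.52]
above [0.057, 0.0729, -0.0308] [7.85, 88.72, -15.64] rows 12.6 m 0.41 [ 0.17 -0.26  2.29 -0.18  0.89  2.23]
pick [0.0, 0.0773, -0.0207] [0.0, 0.0, 0.0] rows 1.9 m 0.38 [ 0.17 -0.1   2.33 -0.21  0.71  2.28]
lift [0.0, -0.1449, 0.0388] [0.0, 0.0, 0.0] rows 3.6 m 0.38 [ 0.17 -0.35  2.24 -0.16  1.04  2.2 ]
stand_up [0.013, -0.0078, 0.0073] [-68.23, -86.83, -50.13] rows 16.9 m 0.53 [ 0.46  0.42  1.8  -0.82  1.98  0.93]
stand [0.0, 0.0207, 0.0773] [0.0, 0.0, 0.0] rows 1.9 m 0.54 [ 0.46  0.55  1.8  -0.78  1.9   1.02]
back [-0.0, -0.1, 0.0] [0.0, 0.0, 0.0] rows 2.4 m 0.57 [ 0.55  0.63  1.61 -0.73  2.02  1.  ]
up [0.0, -0.0588, -0.1449] [0.0, 0.0, 0.0] rows 3.8 m 0.48 [ 0.57  0.46  1.54 -0.81  2.2   0.82]
re_up [0.0, 0.2004, 0.0587] [128.0, -0.0, 0.0] rows 17.9 m 0.38 [-0.59 -0.23  2.33  0.9   1.43 -0.56]
re [0.0, 0.12, 0.0] [0.0, 0.0, 0.0] rows 2.9 m 0.36 [-0.36 -0.08  2.35  1.05  1.18 -0.6 ]
re_lift [0.0, -0.0722, 0.0958] [0.0, 0.0, 0.0] rows 2.9 m 0.36 [-0.36 -0.3   2.3   0.97  1.33 -0.35]
R
over [-0.0089, 0.175, 0.0546] [-71.84, 91.22, -12.82] rows 16.3 m 0.43 [0.26 0.4  1.57 0.3  1.74 2.05]
fin [0.0, 0.0799, 0.0602] [0.0, 0.0, 0.0] rows 2.4 m 0.87 [0.26 0.52 1.6  0.3  1.6  2.  ]
Y
over [0.1855, -0.2589, -0.2724] [-79.35, 70.72, -9.94] rows 14.9 m 0.44 [-0.46  0.44  1.53 -0.32  1.74  1.06]
fin [0.0, 0.0799, 0.0602] [0.0, 0.0, 0.0] rows 2.4 m 0.95 [-0.46  0.55  1.56 -0.32  1.6   1.1 ]
```

```bash
cat >> h.py <<'E'
def split(frames,T0,q0,mx=6.5):
    out=[]
    for n,T in frames:
        dv=np.radians(delta(T0,T)[1]); N=16; q=q0; w=[]
        for s in np.linspace(0,1,N+1)[1:]:
            qn,e=ik((T0[0]+s*(T[0]-T0[0]),T0[1]@Ro.from_rotvec(dv*s).as_matrix()),q)
            w.append(max(np.max(abs(qn-q)/LIM),np.linalg.norm(T[0]-T0[0])/N/.0417,np.degrees(np.linalg.norm(dv))/N/7.16)); q=qn
        c=np.cumsum(w); k=int(np.ceil(c[-1]/mx))
        for j in range(1,k+1):
            s=np.interp(c[-1]*j/k,np.r_[0,c],np.linspace(0,1,N+1)) if j<k else 1
            out.append((n+f'{j}/{k}',(T0[0]+s*(T[0]-T0[0]),T0[1]@Ro.from_rotvec(dv*s).as_matrix())))
        T0,q0=T,q
    return out
def go(frames):
    s=manip.read_state(); T=(np.array(s['eef_pos']),np.array(s['tool_rot'])); q=np.array(s['joint_pos'])
    return plan(T,q,split(frames,T,q))
E
sed -i 's/^r=plan(T,q,fr)/r=go(fr[:5]);raise SystemExit/' p1.py; python3 p1.py
```

```text
w1/2 [-0.0182, 0.0211, -0.006] [5.25, 45.44, 2.22] rows 6.4 m 0.53 [ 0.27 -0.35  2.18 -0.03  1.25 -0.13]
w2/2 [-0.007, 0.0204, -0.0186] [5.25, 45.43, 2.22] rows 6.4 m 0.51 [ 0.16 -0.33  2.2   0.08  1.23  0.52]
above1/2 [0.0285, 0.0364, -0.0154] [3.93, 44.36, -7.82] rows 6.3 m 0.43 [ 0.14 -0.34  2.28  0.01  1.02  1.31]
above2/2 [0.0274, 0.0401, 0.0046] [3.92, 44.36, -7.82] rows 6.3 m 0.41 [ 0.17 -0.26  2.29 -0.18  0.89  2.23]
pick1/1 [0.0, 0.0773, -0.0207] [0.0, 0.01, -0.0] rows 1.9 m 0.38 [ 0.17 -0.1   2.33 -0.21  0.71  2.28]
lift1/1 [0.0, -0.1449, 0.0388] [0.0, 0.0, 0.0] rows 3.6 m 0.38 [ 0.17 -0.35  2.24 -0.16  1.04  2.2 ]
stand_up1/3 [0.0043, -0.0026, 0.0024] [-22.74, -28.94, -16.71] rows 5.6 m 0.49 [ 0.24 -0.02  1.97 -0.27  1.47  1.79]
stand_up2/3 [0.0054, -0.0014, -0.001] [-22.74, -28.94, -16.71] rows 5.6 m 0.75 [ 0.34  0.25  1.81 -0.49  1.8   1.4 ]
stand_up3/3 [0.0042, 0.001, -0.0036] [-22.74, -28.94, -16.71] rows 5.6 m 0.53 [ 0.46  0.42  1.8  -0.82  1.98  0.93]
```

Call:
move_arm(motion=[[[-0.018,0.021,-0.006,5.2,45.4,2.2,0.085],[-0.018,0.021,-0.006,5.2,45.4,2.2,0.085],[-0.018,0.021,-0.006,5.2,45.4,2.2,0.085],[-0.018,0.021,-0.006,5.2,45.4,2.2,0.085],[-0.018,0.021,-0.006,5.2,45.4,2.2,0.085],[-0.018,0.021,-0.006,5.2,45.4,2.2,0.085],[-0.018,0.021,-0.006,5.2,45.4,2.2,0.085],[-0.018,0.021,-0.006,5.2,45.4,2.2,0.085]]])

```text
time: 2.35
eef_pos: [0.4222, 0.1622, 0.1775]
tool_rot: [[0.919, 0.068, -0.389], [0.391, -0.01, 0.921], [0.059, -0.998, -0.036]]
ft_force: [0.0, -0.2, -0.4]
opening: 0.0847
```

Call:
move_arm(motion=[[[-0.007,0.02,-0.019,5.2,45.4,2.2,0.085],[-0.007,0.02,-0.019,5.2,45.4,2.2,0.085],[-0.007,0.02,-0.019,5.2,45.4,2.2,0.085],[-0.007,0.02,-0.019,5.2,45.4,2.2,0.085],[-0.007,0.02,-0.019,5.2,45.4,2.2,0.085],[-0.007,0.02,-0.019,5.2,45.4,2.2,0.085],[-0.007,0.02,-0.019,5.2,45.4,2.2,0.085],[-0.007,0.02,-0.019,5.2,45.4,2.2,0.085]]])

```text
time: 3.02
eef_pos: [0.4243, 0.1414, 0.1576]
tool_rot: [[0.926, 0.031, 0.377], [-0.378, 0.078, 0.922], [-0.001, -0.996, 0.084]]
ft_force: [0.6, 0.9, -0.1]
opening: 0.0844
```

Call:
move_arm(motion=[[[0.028,0.036,-0.015,3.9,44.4,-7.8,0.085],[0.028,0.036,-0.015,3.9,44.4,-7.8,0.085],[0.028,0.036,-0.015,3.9,44.4,-7.8,0.085],[0.028,0.036,-0.015,3.9,44.4,-7.8,0.085],[0.028,0.036,-0.015,3.9,44.4,-7.8,0.085],[0.028,0.036,-0.015,3.9,44.4,-7.8,0.085],[0.028,0.036,-0.015,3.9,44.4,-7.8,0.085],[0.028,0.036,-0.015,3.9,44.4,-7.8,0.085]]])

```text
time: 3.68
eef_pos: [0.4453, 0.1201, 0.1203]
tool_rot: [[0.388, 0.171, 0.905], [-0.921, 0.031, 0.389], [0.038, -0.985, 0.17]]
ft_force: [0.2, 0.9, -0.4]
opening: 0.085
```

Call:
move_arm(motion=[[[0.027,0.04,0.005,3.9,44.4,-7.8,0.085],[0.027,0.04,0.005,3.9,44.4,-7.8,0.085],[0.027,0.04,0.005,3.9,44.4,-7.8,0.085],[0.027,0.04,0.005,3.9,44.4,-7.8,0.085],[0.027,0.04,0.005,3.9,44.4,-7.8,0.085],[0.027,0.04,0.005,3.9,44.4,-7.8,0.085],[0.027,0.04,0.005,3.9,44.4,-7.8,0.085],[0.027,0.04,0.005,3.9,44.4,-7.8,0.085]]])

```text
time: 4.35
eef_pos: [0.4675, 0.0984, 0.0828]
tool_rot: [[-0.377, 0.237, 0.895], [-0.926, -0.101, -0.363], [0.004, -0.966, 0.257]]
ft_force: [-0.3, -0.3, -0.5]
opening: 0.0851
```

```bash
cat > p2.py <<'E'
from h import *
import sys
log()
H=half; t1,t2=-15,-53; S=(.47,.1); psi=70
go([('above',off(H(pickF(*A,t1)),.08)),('pick',H(pickF(*A,t1)))])
E
python3 p2.py
```

```text
t 4.35 q [ 0.176 -0.248  2.283 -0.181  0.895  2.232] p [0.4675 0.0984 0.0828] open 0.0851 F [-0.3 -0.3 -0.5]
[[-0.377, 0.237, 0.895], [-0.926, -0.101, -0.363], [0.004, -0.966, 0.257]]
above1/1 [0.0017, 0.0013, -0.0031] [0.1, 0.11, 0.22] rows 0.1 m 0.42 [ 0.17 -0.26  2.29 -0.18  0.89  2.23]
pick1/1 [0.0, 0.0773, -0.0207] [0.0, -0.0, -0.0] rows 1.9 m 0.38 [ 0.17 -0.1   2.33 -0.21  0.71  2.28]
```

Call:
move_arm(motion=[[[0.002,0.04,-0.014,0.1,0.1,0.2,0.085],[0.002,0.06,-0.019,0.1,0.1,0.2,0.085],[0.002,0.0786,-0.024,0.1,0.1,0.2,0.085],[0.002,0.0786,-0.024,0.1,0.1,0.2,0.085],[0.002,0.0786,-0.024,0.1,0.1,0.2,0.085]]])

```text
time: 4.77
eef_pos: [0.4631, 0.0967, -0.0001]
tool_rot: [[-0.379, 0.237, 0.895], [-0.926, -0.099, -0.366], [0.002, -0.966, 0.257]]
ft_force: [0.1, -0.7, 0.0]
opening: 0.085
```

```bash
cat > p2.py <<'E'
from h import *
log()
H=half; t1,t2=-15,-53; S=(.47,.1); psi=70
go([('pick',H(pickF(*A,t1)))])
d=snap('side','a_pick')
x,y=300,222; cv2.imwrite('pics/a_pick.png',cv2.resize(cv2.cvtColor(d['img'][100:300,150:420],cv2.COLOR_RGB2BGR),None,fx=2.5,fy=2.5))
E
python3 p2.py
```

```text
t 4.77 q [ 0.173 -0.105  2.331 -0.214  0.707  2.281] p [ 4.631e-01  9.670e-02 -1.000e-04] open 0.085 F [ 0.1 -0.7  0. ]
[[-0.379, 0.237, 0.895], [-0.926, -0.099, -0.366], [0.002, -0.966, 0.257]]
pick1/1 [-0.0016, -0.0007, 0.001] [0.1, -0.03, 0.1] rows 0.1 m 0.38 [ 0.17 -0.1   2.33 -0.21  0.71  2.28]
```

View pics/a_pick.png

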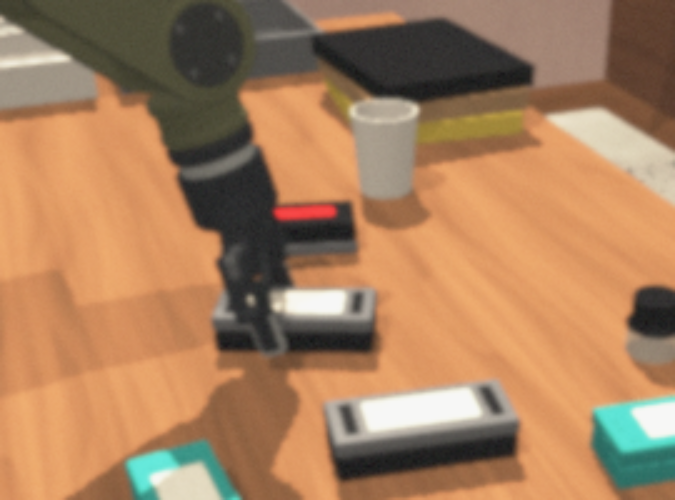

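The pads straddle case A near its robot-side third, with the near tip at (265,345) in the crop. Next I close, lift and stand it on end.

Call:
move_arm(motion=[[[-0.0016,-0.0007,0.001,0,0,0,0.05],[-0.0016,-0.0007,0.001,0,0,0,0.05],[-0.0016,-0.0007,0.001,0,0,0,0.05],[-0.0016,-0.0007,0.001,0,0,0,0.05],[-0.0016,-0.0007,0.001,0,0,0,0.05],[-0.0016,-0.0007,0.001,0,0,0,0.05]]], newtons=80)

```text
time: 5.32
eef_pos: [0.4673, 0.0985, 0.0041]
tool_rot: [[-0.38, 0.245, 0.892], [-0.925, -0.098, -0.367], [-0.003, -0.965, 0.263]]
ft_force: [-1.3, 0.3, 5.6]
opening: 0.0587
```

Call:
move_arm(motion=[[[0,-0.02,0.005,0,0,0,0.05],[0,-0.05,0.013,0,0,0,0.05],[0,-0.085,0.023,0,0,0,0.05],[0,-0.12,0.032,0,0,0,0.05],[0,-0.145,0.039,0,0,0,0.05],[0,-0.145,0.039,0,0,0,0.05],[0,-0.145,0.039,0,0,0,0.05]]])

```text
time: 5.9
eef_pos: [0.4659, 0.0982, 0.1538]
tool_rot: [[-0.38, 0.244, 0.892], [-0.925, -0.097, -0.368], [-0.003, -0.965, 0.263]]
ft_force: [0.6, 0.4, -3.0]
opening: 0.0586
```

```bash
cat > p3.py <<'E'
from h import *
log()
H=half; t1,t2=-15,-53; S=(.47,.1); psi=70
go([('lift',off(H(pickF(*A,t1)),.15)),('stand_up',off(H(standF(S,psi,t1)),.08))])
E
python3 p3.py
```

```text
t 5.9 q [ 0.175 -0.353  2.235 -0.161  1.038  2.203] p [0.4659 0.0982 0.1538] open 0.0586 F [ 0.6  0.4 -3. ]
[[-0.38, 0.244, 0.892], [-0.925, -0.097, -0.368], [-0.003, -0.965, 0.263]]
lift1/1 [0.0009, 0.0025, -0.0021] [-0.23, -0.19, -0.11] rows 0.1 m 0.47 [ 0.17 -0.35  2.24 -0.16  1.04  2.2 ]
stand_up1/3 [0.0043, -0.0026, 0.0024] [-22.74, -28.94, -16.71] rows 5.6 m 0.49 [ 0.24 -0.02  1.97 -0.27  1.47  1.79]
stand_up2/3 [0.0054, -0.0014, -0.001] [-22.74, -28.94, -16.71] rows 5.6 m 0.75 [ 0.34  0.25  1.81 -0.49  1.8   1.4 ]
stand_up3/3 [0.0042, 0.001, -0.0036] [-22.74, -28.94, -16.71] rows 5.6 m 0.53 [ 0.46  0.42  1.8  -0.82  1.98  0.93]
```

Call:
move_arm(motion=[[[0.005,0,0,-22.9,-29.1,-16.8,0.05],[0.005,0,0,-22.9,-29.1,-16.8,0.05],[0.005,0,0,-22.9,-29.1,-16.8,0.05],[0.005,0,0,-22.9,-29.1,-16.8,0.05],[0.005,0,0,-22.9,-29.1,-16.8,0.05],[0.005,0,0,-22.9,-29.1,-16.8,0.05],[0.005,0,0,-22.9,-29.1,-16.8,0.05]]])

```text
time: 6.48
eef_pos: [0.4623, 0.0937, 0.1479]
tool_rot: [[0.112, -0.198, 0.974], [-0.947, -0.319, 0.044], [0.302, -0.927, -0.223]]
ft_force: [-0.9, -0.2, -2.6]
opening: 0.0587
```

Call:
move_arm(motion=[[[0.005,-0.001,-0.001,-22.7,-28.9,-16.7,0.05],[0.005,-0.001,-0.001,-22.7,-28.9,-16.7,0.05],[0.005,-0.001,-0.001,-22.7,-28.9,-16.7,0.05],[0.005,-0.001,-0.001,-22.7,-28.9,-16.7,0.05],[0.005,-0.001,-0.001,-22.7,-28.9,-16.7,0.05],[0.005,-0.001,-0.001,-22.7,-28.9,-16.7,0.05],[0.005,-0.001,-0.001,-22.7,-28.9,-16.7,0.05]]])

```text
time: 7.07
eef_pos: [0.4612, 0.089, 0.1507]
tool_rot: [[0.632, -0.419, 0.651], [-0.716, -0.639, 0.283], [0.297, -0.645, -0.704]]
ft_force: [-0.2, -0.4, -3.6]
opening: 0.0587
```

Call:
move_arm(motion=[[[0.004,0.001,-0.004,-22.7,-28.9,-16.7,0.05],[0.004,0.001,-0.004,-22.7,-28.9,-16.7,0.05],[0.004,0.001,-0.004,-22.7,-28.9,-16.7,0.05],[0.004,0.001,-0.004,-22.7,-28.9,-16.7,0.05],[0.004,0.001,-0.004,-22.7,-28.9,-16.7,0.05],[0.004,0.001,-0.004,-22.7,-28.9,-16.7,0.05],[0.004,0.001,-0.004,-22.7,-28.9,-16.7,0.05],[0.004,0.001,-0.004,-22.7,-28.9,-16.7,0.05]]])

```text
time: 7.73
eef_pos: [0.4616, 0.0837, 0.1569]
tool_rot: [[0.939, -0.333, 0.09], [-0.345, -0.907, 0.244], [0.001, -0.26, -0.966]]
ft_force: [0.8, 1.0, -2.8]
opening: 0.0587
```

```bash
cat > p4.py <<'E'
from h import *
log()
H=half; t1,t2=-15,-53; S=(.47,.1); psi=70
go([('stand_up',off(H(standF(S,psi,t1)),.08)),('stand',H(standF(S,psi,t1)))])
d=snap('side','a_up'); np.savez('a_up',**d)
P=pts(d); f=fv(psi); l=np.cross([0,0,1],f)
Q=P-np.array([*S,0]); u=Q@f; v=Q@l
m=(abs(v)<.025)&(abs(u+.018)<.012)&(P[...,2]>.03)&(P[...,2]<.3)
ys,xs=np.where(m); print(m.sum(),xs.min(),xs.max(),ys.min(),ys.max())
Z=P[m]; print('z',np.percentile(Z[:,2],[0.5,50,99.5]))
A_=np.c_[Z,np.ones(len(Z))]; c=Z-Z.mean(0); n=np.linalg.svd(c,full_matrices=False)[2][2]; print('normal',np.round(n,3),'az',np.degrees(np.arctan2(n[1],n[0])))
E
python3 p4.py
```

```text
t 7.73 q [ 0.459  0.419  1.808 -0.81   1.978  0.936] p [0.4616 0.0837 0.1569] open 0.0587 F [ 0.8  1.  -2.8]
[[0.939, -0.333, 0.09], [-0.345, -0.907, 0.244], [0.001, -0.26, -0.966]]
stand_up1/1 [0.0023, -0.0018, -0.0031] [-0.06, -0.07, -0.14] rows 0.1 m 0.53 [ 0.46  0.42  1.8  -0.82  1.98  0.93]
stand1/1 [-0.0, 0.0207, 0.0773] [0.0, -0.0, -0.0] rows 1.9 m 0.54 [ 0.46  0.55  1.8  -0.78  1.9   1.02]
1609 247 276 140 205
z [0.08222074 0.1574466  0.21927662]
normal [-0.338 -0.941  0.015] az -109.78051899740028
```

View pics/a_up.png

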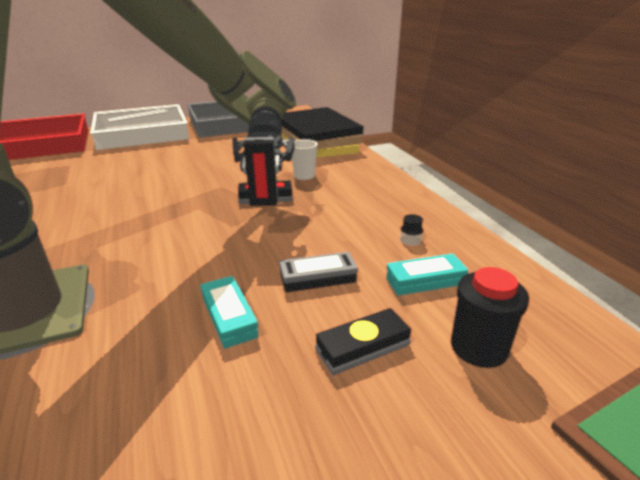

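The view shows a red bar on case A's base, at (261,175). A is the exposed case, held upright with its lower end about 80 mm above the bench.

Call:
move_arm(motion=[[[0,0.006,0.022,0,0,-0.1,0.05],[0,0.012,0.045,0,0,-0.1,0.05],[0,0.017,0.063,0,0,-0.1,0.05],[0,0.0192,0.0715,0,0,-0.1,0.05],[0,0.0196,0.073,0,0,-0.1,0.05],[0,0.02,0.0745,0,0,-0.1,0.05],[0,0.0203,0.0758,0,0,-0.1,0.05],[0,0.0203,0.0758,0,0,-0.1,0.05]]])

```text
time: 8.45
eef_pos: [0.4631, 0.0844, 0.0803]
tool_rot: [[0.94, -0.33, 0.091], [-0.342, -0.907, 0.244], [0.002, -0.26, -0.966]]
ft_force: [-0.8, 0.5, -2.5]
opening: 0.059
```

```bash
cat > p5.py <<'E'
from h import *
log()
d=snap('side'); P=pts(d); f=fv(70); l=np.cross([0,0,1],f); Q=P-np.array([.47,.1,0]); u=Q@f; v=Q@l
m=(abs(v)<.025)&(abs(u+.018)<.012)&(P[...,2]>.003)&(P[...,2]<.3); print('z',np.percentile(P[m][:,2],[.5,99.5]))
E
python3 p5.py
```

```text
t 8.45 q [ 0.46   0.546  1.796 -0.78   1.896  1.023] p [0.4631 0.0844 0.0803] open 0.059 F [-0.8  0.5 -2.5]
[[0.94, -0.33, 0.091], [-0.342, -0.907, 0.244], [0.002, -0.26, -0.966]]
z [0.00502163 0.14272936]
```

Call:
move_arm(motion=[[[0,0.0003,0.001,0,0,0,0.05],[0,0.0005,0.002,0,0,0,0.05],[0,0.0008,0.003,0,0,0,0.05],[0,0.0008,0.003,0,0,0,0.05]]])

```text
time: 8.83
eef_pos: [0.4627, 0.0844, 0.0771]
tool_rot: [[0.94, -0.33, 0.089], [-0.342, -0.908, 0.242], [0.001, -0.257, -0.966]]
ft_force: [0.0, -0.2, 1.5]
opening: 0.0589
```

```bash
python3 p5.py
```

```text
t 8.83 q [ 0.461  0.553  1.796 -0.78   1.895  1.026] p [0.4627 0.0844 0.0771] open 0.0589 F [ 0.  -0.2  1.5]
[[0.94, -0.33, 0.089], [-0.342, -0.908, 0.242], [0.001, -0.257, -0.966]]
z [0.00382508 0.1396751 ]
```

Call:
move_arm(motion=[[[0,0,0,0,0,0,0.085],[0,0,0,0,0,0,0.085],[0,0,0,0,0,0,0.085],[0,0,0,0,0,0,0.085],[0,-0.02,0,0,0,0,0.085],[0,-0.055,0,0,0,0,0.085],[0,-0.1,0,0,0,0,0.085],[0,-0.1,0,0,0,0,0.085]]])

```text
time: 9.55
eef_pos: [0.4983, 0.1796, 0.1044]
tool_rot: [[0.941, -0.326, 0.093], [-0.339, -0.908, 0.246], [0.005, -0.263, -0.965]]
ft_force: [-0.1, -0.1, 1.1]
opening: 0.0847
```

Call:
move_arm(motion=[[[0,-0.059,-0.145,0,0,0,0.085],[0,-0.059,-0.145,0,0,0,0.085],[0,-0.059,-0.145,0,0,0,0.085],[0,-0.059,-0.145,0,0,0,0.085],[0,-0.059,-0.145,0,0,0,0.085]]])

```text
time: 9.97
eef_pos: [0.5041, 0.195, 0.2649]
tool_rot: [[0.94, -0.327, 0.1], [-0.342, -0.906, 0.248], [0.01, -0.267, -0.964]]
ft_force: [1.0, -0.2, 0.8]
opening: 0.0849
```

```bash
cat > p6.py <<'E'
from h import *
log()
for c in('top','side'):
    d=snap(c,'a_st_'+c)
    for b in blobs(d,.125,.155,100): print(c,*b)
    if c=='side':
        P=pts(d); f=fv(70); l=np.cross([0,0,1],f); Q=P-np.array([.47,.1,0]); u=Q@f; v=Q@l
        m=(abs(v)<.05)&(abs(u+.018)<.012)&(P[...,2]>.01)&(P[...,2]<.135)
        Z=P[m]; n=np.linalg.svd(Z-Z.mean(0),full_matrices=False)[2][2]; print('face',Z.mean(0).round(4),'az',np.degrees(np.arctan2(n[1],n[0])),'nz',n[2], np.percentile(v[m],[1,99]))
E
python3 p6.py
```

```text
t 9.97 q [ 0.57   0.455  1.54  -0.81   2.198  0.826] p [0.5041 0.195  0.2649] open 0.0849 F [ 1.  -0.2  0.8]
[[0.94, -0.327, 0.1], [-0.342, -0.906, 0.248], [0.01, -0.267, -0.964]]
top [527. 167.] [682.1, -363.2] [57, 57] -61.9 134.2
top [273. 277.] [467.2, 97.6] [60, 36] -20.2 139.4
side [484.  48.] [2121.2, 1693.6] [2139, 819] -65.5 139.9
side [100.  44.] [138.7, 2490.3] [1168, 67] -0.1 139.5
side [263. 180.] [466.6, 95.2] [59, 37] -20.1 137.4
side [ 20. 249.] [50.2, -30.8] [86, 17] 58.1 140.3
side [496. 281.] [680.1, -363.9] [59, 57] 72.4 132.9
face [0.4616 0.0806 0.0746] az 71.25999609100326 nz 0.0014870228875987193 [-0.02708003  0.03045774]
```

```bash
cat > p7.py <<'E'
from h import *
H=half; t2=-53; S=(.4669,.0964); psi=69.9
r=H(reF(S,psi,t2))
g=go([('re_up',back(r,.12)),('re',r),('lift',off(r,.12)),('over',off(H(finF(*PR,t2)),.10)),('fin',H(finF(*PR,t2)))])
E
python3 p7.py
```

```text
re_up1/3 [-0.0002, 0.0682, 0.0182] [42.61, 0.04, 0.07] rows 6.0 m 0.52 [ 0.39  0.05  1.82 -0.41  1.67  0.78]
re_up2/3 [-0.0002, 0.0625, -0.0328] [42.61, 0.04, 0.07] rows 6.0 m 0.57 [-0.05 -0.32  2.14  0.18  1.27  0.25]
re_up3/3 [-0.0001, 0.0238, -0.0665] [42.61, 0.04, 0.07] rows 6.0 m 0.38 [-0.6  -0.23  2.33  0.9   1.44 -0.57]
re1/1 [0.0, 0.12, -0.0] [-0.0, 0.0, -0.0] rows 2.9 m 0.36 [-0.37 -0.08  2.35  1.04  1.18 -0.6 ]
lift1/1 [0.0, -0.0722, 0.0958] [0.0, 0.0, 0.0] rows 2.9 m 0.36 [-0.37 -0.31  2.3   0.96  1.34 -0.35]
over1/3 [-0.0025, 0.0593, 0.019] [-23.88, 30.27, -4.26] rows 5.4 m 0.41 [-0.03 -0.25  2.16  0.54  1.16  0.63]
over2/3 [-0.0216, 0.0468, 0.0355] [-24.0, 30.42, -4.28] rows 5.4 m 0.57 [0.18 0.05 1.87 0.28 1.39 1.45]
over3/3 [-0.0438, 0.0291, 0.034] [-24.0, 30.42, -4.28] rows 5.4 m 0.86 [0.26 0.4  1.57 0.3  1.74 2.05]
fin1/1 [-0.0, 0.0799, 0.0602] [-0.0, -0.0, 0.0] rows 2.4 m 0.87 [0.26 0.52 1.6  0.3  1.6  2.  ]
```

Call:
move_arm(motion=[[[0,0.068,0.018,42.6,0,0.1,0.085],[0,0.068,0.018,42.6,0,0.1,0.085],[0,0.068,0.018,42.6,0,0.1,0.085],[0,0.068,0.018,42.6,0,0.1,0.085],[0,0.068,0.018,42.6,0,0.1,0.085],[0,0.068,0.018,42.6,0,0.1,0.085],[0,0.068,0.018,42.6,0,0.1,0.085]]])

```text
time: 10.65
eef_pos: [0.481, 0.1343, 0.2238]
tool_rot: [[0.938, -0.183, 0.293], [-0.346, -0.501, 0.794], [0.001, -0.846, -0.533]]
ft_force: [0.9, -0.5, 1.2]
opening: 0.085
```

Call:
move_arm(motion=[[[0,0.0625,-0.033,42.6,0,0.1,0.085],[0,0.0625,-0.033,42.6,0,0.1,0.085],[0,0.0625,-0.033,42.6,0,0.1,0.085],[0,0.0625,-0.033,42.6,0,0.1,0.085],[0,0.0625,-0.033,42.6,0,0.1,0.085],[0,0.0625,-0.033,42.6,0,0.1,0.085],[0,0.0625,-0.033,42.6,0,0.1,0.085]]])

```text
time: 11.23
eef_pos: [0.458, 0.0761, 0.1843]
tool_rot: [[0.938, 0.053, 0.344], [-0.348, 0.168, 0.922], [-0.008, -0.984, 0.176]]
ft_force: [0.1, 0.2, -1.0]
opening: 0.0852
```

Call:
move_arm(motion=[[[0,0.024,-0.0665,42.6,0,0.1,0.085],[0,0.024,-0.0665,42.6,0,0.1,0.085],[0,0.024,-0.0665,42.6,0,0.1,0.085],[0,0.024,-0.0665,42.6,0,0.1,0.085],[0,0.024,-0.0665,42.6,0,0.1,0.085],[0,0.024,-0.0665,42.6,0,0.1,0.085],[0,0.024,-0.0665,42.6,0,0.1,0.085],[0,0.024,-0.0665,42.6,0,0.1,0.085]]])

```text
time: 11.9
eef_pos: [0.4374, 0.0214, 0.149]
tool_rot: [[0.939, 0.265, 0.218], [-0.343, 0.75, 0.566], [-0.014, -0.606, 0.795]]
ft_force: [0.2, 0.6, -0.1]
opening: 0.0852
```

```bash
python3 -c "from h import *; log()"; python3 p7.py | head -2
```

```text
t 11.9 q [-0.602 -0.225  2.329  0.887  1.44  -0.559] p [0.4374 0.0214 0.149 ] open 0.0852 F [ 0.2  0.6 -0.1]
[[0.939, 0.265, 0.218], [-0.343, 0.75, 0.566], [-0.014, -0.606, 0.795]]
re_up1/1 [0.0018, -0.0016, 0.0036] [0.3, -0.59, -0.53] rows 0.1 m 0.38 [-0.6  -0.23  2.33  0.9   1.44 -0.57]
re1/1 [-0.0, 0.12, -0.0] [-0.0, 0.0, 0.0] rows 2.9 m 0.35 [-0.37 -0.08  2.35  1.04  1.18 -0.6 ]
```

Call:
move_arm(motion=[[[0.002,0.02,0.0036,0.3,-0.6,-0.5,0.085],[0.002,0.05,0.0036,0.3,-0.6,-0.5,0.085],[0.002,0.08,0.0036,0.3,-0.6,-0.5,0.085],[0.002,0.1,0.0036,0.3,-0.6,-0.5,0.085],[0.002,0.1184,0.0036,0.3,-0.6,-0.5,0.085],[0.002,0.1184,0.0036,0.3,-0.6,-0.5,0.085],[0.002,0.1184,0.0036,0.3,-0.6,-0.5,0.085]]])

```text
time: 12.48
eef_pos: [0.4731, 0.1127, 0.0831]
tool_rot: [[0.941, 0.275, 0.198], [-0.339, 0.75, 0.569], [0.008, -0.602, 0.798]]
ft_force: [0.8, 0.1, -0.0]
opening: 0.0849
```

```bash
cat >p8.py <<'E'
from h import *
log()
H=half; S=(.4669,.0964); psi=69.9
go([('re',H(reF(S,psi,-53)))])
E
python3 p8.py
```

```text
t 12.48 q [-0.364 -0.087  2.352  1.04   1.183 -0.602] p [0.4731 0.1127 0.0831] open 0.0849 F [ 0.8  0.1 -0. ]
[[0.941, 0.275, 0.198], [-0.339, 0.75, 0.569], [0.008, -0.602, 0.798]]
re1/1 [-0.0003, 0.0005, -0.0027] [0.02, 0.54, 0.03] rows 0.1 m 0.36 [-0.37 -0.08  2.35  1.04  1.18 -0.6 ]
```

Call:
move_arm(motion=[[[0,0,-0.0015,0,0.3,0,0.05],[0,0,-0.0015,0,0.3,0,0.05],[0,0,-0.0015,0,0.3,0,0.05],[0,0,-0.0015,0,0.3,0,0.05],[0,0,-0.0015,0,0.3,0,0.05],[0,0,-0.0015,0,0.3,0,0.05]]], newtons=80)

```text
time: 12.98
eef_pos: [0.474, 0.1096, 0.0831]
tool_rot: [[0.938, 0.281, 0.203], [-0.347, 0.749, 0.565], [0.007, -0.6, 0.8]]
ft_force: [-2.3, -0.2, 6.4]
opening: 0.0593
```

```bash
cat p8.py > p9.py; cat >> p9.py <<'E'
for c in('top','side'):
    for b in blobs(snap(c),.125,.15,200): print(c,*b)
E
python3 p9.py
```

```text
t 12.98 q [-0.371 -0.086  2.352  1.043  1.184 -0.602] p [0.474  0.1096 0.0831] open 0.0593 F [-2.3 -0.2  6.4]
[[0.938, 0.281, 0.203], [-0.347, 0.749, 0.565], [0.007, -0.6, 0.8]]
re1/1 [-0.0022, 0.0026, -0.0013] [-0.12, 0.2, 0.37] rows 0.1 m 0.36 [-0.37 -0.08  2.35  1.04  1.18 -0.6 ]
top [527. 167.] [682.0, -362.7] [57, 57] 72.6 134.1
top [273. 276.] [468.6, 97.7] [60, 36] -20.4 139.5
top [294. 285.] [452.7, 58.0] [70, 28] -18.1 141.5
top [288. 317.] [392.5, 60.0] [46, 26] 85.3 143.0
side [415.  46.] [1760.9, 1990.3] [2679, 1365] -46.2 137.4
side [ 20. 251.] [50.5, -26.9] [90, 20] 60.0 136.5
side [496. 281.] [680.7, -364.4] [57, 57] 72.7 132.9
```

Call:
move_arm(motion=[[[0,-0.01,0.013,0,0,0,0.05],[0,-0.03,0.04,0,0,0,0.05],[0,-0.05,0.066,0,0,0,0.05],[0,-0.072,0.096,0,0,0,0.05],[0,-0.072,0.096,0,0,0,0.05],[0,-0.072,0.096,0,0,0,0.05]]])

```text
time: 13.58
eef_pos: [0.4738, 0.1094, 0.2036]
tool_rot: [[0.938, 0.283, 0.201], [-0.347, 0.746, 0.568], [0.011, -0.603, 0.798]]
ft_force: [-0.4, 0.3, -3.7]
opening: 0.0593
```

Call:
move_arm(motion=[[[-0.002,0.059,0.019,-23.9,30.3,-4.3,0.05],[-0.002,0.059,0.019,-23.9,30.3,-4.3,0.05],[-0.002,0.059,0.019,-23.9,30.3,-4.3,0.05],[-0.002,0.059,0.019,-23.9,30.3,-4.3,0.05],[-0.002,0.059,0.019,-23.9,30.3,-4.3,0.05],[-0.002,0.059,0.019,-23.9,30.3,-4.3,0.05],[-0.002,0.059,0.019,-23.9,30.3,-4.3,0.05]]])

```text
time: 14.17
eef_pos: [0.491, 0.1666, 0.18]
tool_rot: [[0.664, 0.135, 0.736], [-0.698, 0.467, 0.543], [-0.27, -0.874, 0.404]]
ft_force: [0.7, 0.3, -3.6]
opening: 0.059
```

Call:
move_arm(motion=[[[-0.022,0.047,0.0355,-24,30.4,-4.3,0.05],[-0.022,0.047,0.0355,-24,30.4,-4.3,0.05],[-0.022,0.047,0.0355,-24,30.4,-4.3,0.05],[-0.022,0.047,0.0355,-24,30.4,-4.3,0.05],[-0.022,0.047,0.0355,-24,30.4,-4.3,0.05],[-0.022,0.047,0.0355,-24,30.4,-4.3,0.05],[-0.022,0.047,0.0355,-24,30.4,-4.3,0.05]]])

```text
time: 14.75
eef_pos: [0.5092, 0.2225, 0.1582]
tool_rot: [[0.197, -0.202, 0.959], [-0.942, 0.233, 0.243], [-0.272, -0.951, -0.144]]
ft_force: [0.2, -0.3, -2.7]
opening: 0.0589
```

Call:
move_arm(motion=[[[-0.044,0.029,0.034,-24,30.4,-4.3,0.05],[-0.044,0.029,0.034,-24,30.4,-4.3,0.05],[-0.044,0.029,0.034,-24,30.4,-4.3,0.05],[-0.044,0.029,0.034,-24,30.4,-4.3,0.05],[-0.044,0.029,0.034,-24,30.4,-4.3,0.05],[-0.044,0.029,0.034,-24,30.4,-4.3,0.05],[-0.044,0.029,0.034,-24,30.4,-4.3,0.05],[-0.044,0.029,0.034,-24,30.4,-4.3,0.05]]])

```text
time: 15.42
eef_pos: [0.5269, 0.2782, 0.1387]
tool_rot: [[-0.25, -0.579, 0.776], [-0.968, 0.151, -0.2], [-0.001, -0.801, -0.598]]
ft_force: [-0.3, 0.2, -2.3]
opening: 0.0588
```

```bash
cat >> h.py <<'E'
def marks(d,col,zlo,zhi):
    """red/yellow mark: centre, long-axis az, plane tilt"""
    hsv=cv2.cvtColor(d['img'],cv2.COLOR_RGB2HSV); P=pts(d)
    h=hsv[...,0]; c=((h<8)|(h>172)) if col=='r' else ((h>22)&(h<34))
    m=(c&(hsv[...,1]>120)&(hsv[...,2]>60)&(P[...,2]>zlo)&(P[...,2]<zhi)&(P[...,1]<.4)&(P[...,0]<.62)).astype(np.uint8)
    n,l,st,_=cv2.connectedComponentsWithStats(m)
    if n<2: return None
    i=1+np.argmax(st[1:,4]); Q=P[l==i]; (x,y),(w,hh),a=cv2.minAreaRect((Q[:,:2]*1000).astype(np.float32))
    if w<hh: w,hh,a=hh,w,a+90
    pl=np.linalg.lstsq(np.c_[Q[:,:2]-Q[:,:2].mean(0),np.ones(len(Q))],Q[:,2],rcond=None)[0]
    return [round(x,1),round(y,1)],[round(w),round(hh)],round((a+90)%180-90,1),'z',np.round(pl[2],4),'slope deg',np.round(np.degrees(pl[:2]),1)
E
cat > p10.py <<'E'
from h import *
log()
go([('over',off(half(finF(*PR,-53)),.10)),('fin',half(finF(*PR,-53)))])
for c in('top','side'):
    d=snap(c,'a_over_'+c); np.savez('a_over_'+c,**d); print(c,marks(d,'r',.1,.3))
    for b in blobs(d,.145,.185,400): print(c,*b)
    d0=dict(np.load(c+'0.npz')); print(c,'pile0',marks(d0,'r',.02,.05))
E
python3 p10.py
```

```text
t 15.42 q [0.258 0.402 1.573 0.302 1.736 2.044] p [0.5269 0.2782 0.1387] open 0.0588 F [-0.3  0.2 -2.3]
[[-0.25, -0.579, 0.776], [-0.968, 0.151, -0.2], [-0.001, -0.801, -0.598]]
over1/1 [-0.0019, 0.0006, -0.0011] [-0.27, -0.05, -0.11] rows 0.1 m 0.86 [0.26 0.4  1.57 0.3  1.74 2.05]
fin1/1 [0.0, 0.0799, 0.0602] [0.0, 0.0, -0.0] rows 2.4 m 0.87 [0.26 0.52 1.6  0.3  1.6  2.  ]
top None
top pile0 ([516.2, 282.7], [97, 26], -14.9, 'z', np.float64(0.0367), 'slope deg', array([ 0.1, -0.4]))
side ([503.8, 282.9], [89, 63], -21.5, 'z', np.float64(0.1702), 'slope deg', array([ 0.4, -2.4]))
side [507.  45.] [2173.6, 1593.6] [2014, 492] -75.5 165.2
side [135.  38.] [356.9, 2484.1] [1335, 75] 0.3 164.7
side [259. 140.] [510.4, 275.3] [138, 83] -10.8 166.4
side [ 19. 236.] [52.8, -19.9] [94, 22] 69.7 157.5
side pile0 ([515.6, 285.3], [101, 44], -17.7, 'z', np.float64(0.0356), 'slope deg', array([-0.3, -1. ]))
```

View pics/a_over_top.png

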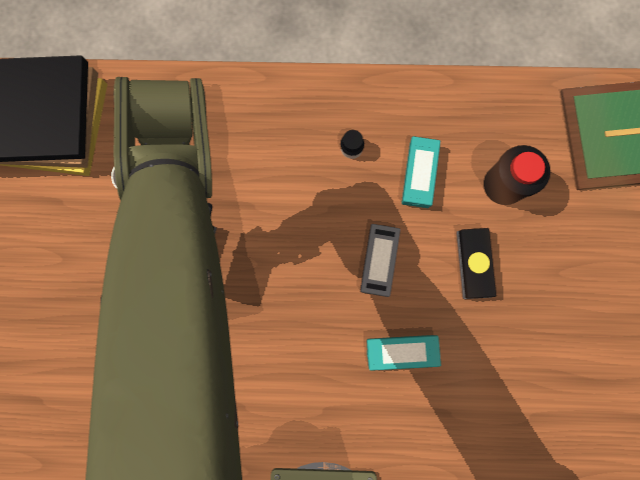

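From above the forearm hides the case. B, both decoys, the tank and the loupe haven't moved. I'll use the side camera for the fit.

```bash
cat > p11.py <<'E'
from h import *
import sys
def face(fn,zc,box,dz=.008):
    d=dict(np.load(fn)) if isinstance(fn,str) else fn; P=pts(d); x0,x1,y0,y1=box
    hsv=cv2.cvtColor(d['img'],cv2.COLOR_RGB2HSV)
    m=(abs(P[...,2]-zc)<dz)&(P[...,0]>x0)&(P[...,0]<x1)&(P[...,1]>y0)&(P[...,1]<y1); Q=P[m]
    (x,y),(w,h),a=cv2.minAreaRect((Q[:,:2]*1000).astype(np.float32))
    if w<h: w,h,a=h,w,a+90
    r=m&((hsv[...,0]<8)|(hsv[...,0]>172))&(hsv[...,1]>150)&(hsv[...,2]>70)
    R=P[r]; ev=np.linalg.svd(R[:,:2]-R[:,:2].mean(0),full_matrices=False)[2][0] if len(R)>9 else np.zeros(2)
    print(len(Q),[round(x,1),round(y,1)],round(w),round(h),round((a+90)%180-90,1),'z',Q[:,2].mean().round(4),'red mean',(R.mean(0)*1000).round(1) if len(R) else None,len(R),'az',np.degrees(np.arctan(ev[1]/ev[0])).round(1) if len(R)>9 else '')
    return m
if __name__=='__main__':
    face('side0.npz',.036,(.40,.62,.2,.36)); face('a_over_side.npz',.169,(.42,.6,.22,.34))
    d=dict(np.load('a_over_side.npz')); face(d,.036,(.40,.62,.2,.36))
    cv2.imwrite('pics/a_over_crop.png',cv2.resize(cv2.cvtColor(d['img'][80:230,190:370],cv2.COLOR_RGB2BGR),None,fx=4,fy=4,interpolation=cv2.INTER_CUBIC))
E
python3 p11.py
```

```text
618 [515.7, 281.3] 138 63 -14.2 z 0.0344 red mean [515.  284.7  35.6] 221 az -15.2
548 [510.4, 275.2] 138 84 -10.8 z 0.1685 red mean [502.1 285.8 170.1] 164 az -12.1
613 [515.2, 280.0] 138 62 -14.4 z 0.0345 red mean [514.5 284.8  35.6] 221 az -14.1
```

View pics/a_over_crop.png

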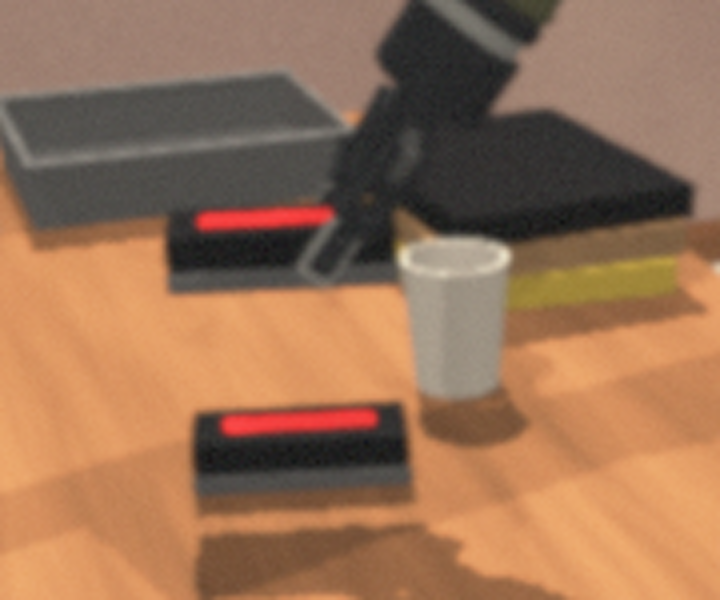

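The held case is level and base up, at crop (280,250), above the pile at (300,450). I'll measure its offset in the pile's frame.

```bash
cat > p12.py <<'E'
from h import *
def sideface(d,c,az,z0,z1):
    P=pts(d); f=fv(az); l=np.cross([0,0,1],f); Q=P-np.array([*c,0]); u=Q@f; v=Q@l
    m=(P[...,2]>z0)&(P[...,2]<z1)&(abs(u)<.1)&(abs(v+.03)<.012)
    uu,vv=u[m],v[m]
    for _ in range(3):
        p=np.polyfit(uu,vv,1); k=abs(np.polyval(p,uu)-vv)<.003; uu,vv=uu[k],vv[k]
    t=m&(abs(v-np.polyval(p,u))<.006)
    # ends: per pixel row min/max u
    rows=[r for r in np.unique(np.where(t)[0]) if t[r].sum()>8]
    e0=np.median([np.nanmin(u[r][t[r]]) for r in rows]); e1=np.median([np.nanmax(u[r][t[r]]) for r in rows])
    print(len(uu),'v at mid %.1f'%(p[1]*1000),'rel angle %.1f'%np.degrees(p[0]),'ends',np.round([e0*1000,e1*1000],1),'mid %.1f'%((e0+e1)*500))
if __name__=='__main__':
    d=dict(np.load('a_over_side.npz')); d0=dict(np.load('side0.npz'))
    print('pile0');sideface(d0,*PR,.006,.030); print('pile');sideface(d,*PR,.006,.030); print('held');sideface(d,*PR,.138,.163)
    P=pts(d)
    for v,u in((140,236),(142,250)): print(P[v,u])
E
python3 p12.py
```

```text
pile0
400 v at mid -28.6 rel angle -0.3 ends [-68.6  67.3] mid -0.7
pile
413 v at mid -28.7 rel angle -0.3 ends [-68.6  67.1] mid -0.7
held
393 v at mid -30.6 rel angle -1.1 ends [-70.7  65.2] mid -2.7
[0.45242575 0.27396154 0.16574176]
[0.48287077 0.26210119 0.16068108]
```

Call:
move_arm(motion=[[[-0.002,0.015,0.015,0,-0.64,-0.48,0.05],[-0.002,0.031,0.027,0,-0.64,-0.48,0.05],[-0.002,0.047,0.039,0,-0.64,-0.48,0.05],[-0.002,0.063,0.0495,0,-0.64,-0.48,0.05],[-0.002,0.063,0.0495,0,-0.64,-0.48,0.05],[-0.002,0.063,0.0495,0,-0.64,-0.48,0.05],[-0.002,0.063,0.0495,0,-0.64,-0.48,0.05]]])

```text
time: 16.1
eef_pos: [0.5306, 0.2806, 0.0621]
tool_rot: [[-0.237, -0.578, 0.781], [-0.971, 0.142, -0.19], [-0.001, -0.803, -0.596]]
ft_force: [0.1, -0.4, -2.9]
opening: 0.0592
```

```bash
cat > p13.py <<'E'
from h import *
from p12 import sideface
from p11 import face
log()
d=snap('side','a_low'); print('pile');sideface(d,*PR,.006,.030); print('held');sideface(d,*PR,.061,.081); face(d,.089,(.42,.6,.22,.34)); face(d,.036,(.42,.6,.22,.34),.006)
E
python3 p13.py
```

```text
t 16.1 q [0.263 0.496 1.587 0.293 1.631 2.004] p [0.5306 0.2806 0.0621] open 0.0592 F [ 0.1 -0.4 -2.9]
[[-0.237, -0.578, 0.781], [-0.971, 0.142, -0.19], [-0.001, -0.803, -0.596]]
pile
389 v at mid -28.7 rel angle -0.4 ends [-68.4  67.5] mid -0.5
held
277 v at mid -28.0 rel angle -0.5 ends [-67.   68.2] mid 0.6
591 [514.6, 276.9] 137 86 -12.8 z 0.0902 red mean [507.1 288.5  92.6] 178 az -12.5
548 [515.4, 278.2] 138 60 -12.9 z 0.0349 red mean [514.6 282.4  35.7] 182 az -13.9
```

Call:
move_arm(motion=[[[0.0006,0.008,0.005,0,0,0,0.05],[0.0006,0.013,0.0085,0,0,0,0.05],[0.0006,0.0162,0.0109,0,0,0,0.05],[0.0006,0.0162,0.0109,0,0,0,0.05],[0.0006,0.0162,0.0109,0,0,0,0.05]]])

```text
time: 16.57
eef_pos: [0.5289, 0.28, 0.0411]
tool_rot: [[-0.238, -0.581, 0.779], [-0.971, 0.142, -0.191], [0.001, -0.802, -0.598]]
ft_force: [-0.6, -0.4, -1.1]
opening: 0.0589
```

```bash
sed -i 's/\.061,\.081/.043,.063/; s/face(d,\.089/face(d,.072/' p13.py; python3 p13.py
```

```text
t 16.57 q [0.263 0.521 1.594 0.292 1.604 1.996] p [0.5289 0.28   0.0411] open 0.0589 F [-0.6 -0.4 -1.1]
[[-0.238, -0.581, 0.779], [-0.971, 0.142, -0.191], [0.001, -0.802, -0.598]]
pile
400 v at mid -28.5 rel angle -0.2 ends [-68.2  67.5] mid -0.4
held
242 v at mid -28.8 rel angle -0.7 ends [-68.7  65.1] mid -1.8
534 [513.1, 277.5] 137 84 -12.9 z 0.0708 red mean [506.2 287.7  71.8] 178 az -11.8
235 [508.4, 255.2] 138 14 -13.7 z 0.0357 red mean None 0 az
```

Call:
move_arm(motion=[[[0,0.0006,0.0005,0,0,0,0.05],[0,0.0006,0.0005,0,0,0,0.05],[0,0.0006,0.0005,0,0,0,0.085],[0,0.0006,0.0005,0,0,0,0.085],[0,0.0006,0.0005,0,0,0,0.085],[0,0.0006,0.0005,0,0,0,0.085],[0,-0.015,0,0,0,0,0.085],[0,-0.04,0,0,0,0,0.085]]])

```text
time: 17.28
eef_pos: [0.5502, 0.274, 0.0716]
tool_rot: [[-0.237, -0.585, 0.776], [-0.972, 0.14, -0.191], [0.003, -0.799, -0.601]]
ft_force: [-0.7, -0.0, -0.7]
opening: 0.0848
```

Call:
move_arm(motion=[[[0,-0.04,0,0,0,0,0.085],[0,-0.08,0,0,0,0,0.085],[0,-0.12,0,0,0,0,0.085],[0,-0.16,0,0,0,0,0.085],[0,-0.16,0,0,0,0,0.085]]])

```text
time: 17.7
eef_pos: [0.6515, 0.2507, 0.2112]
tool_rot: [[-0.24, -0.567, 0.788], [-0.971, 0.145, -0.191], [-0.006, -0.811, -0.585]]
ft_force: [-0.1, 0.4, 1.3]
opening: 0.085
```

```bash
cat > p14.py <<'E'
from h import *
from p12 import sideface
log()
d=snap('side','a_done'); print('pile');sideface(d,*PR,.006,.030); print('top');sideface(d,*PR,.042,.066)
for b in blobs(d,.062,.082,300)+blobs(d): print(*b)
cv2.imwrite('pics/a_done_crop.png',cv2.resize(cv2.cvtColor(d['img'][130:250,200:380],cv2.COLOR_RGB2BGR),None,fx=4,fy=4,interpolation=cv2.INTER_CUBIC))
t1,H=-15,half; S=(.47,-.06)
P=lambda : H(pickF(*B,t1,gz=.027))
go([('w',pose((.52,.05,.22),-60,0) if 0 else off(P(),.16)),('above',off(P(),.06)),('pick',P()),('lift',off(P(),.15)),('st_up',off(H(standF(S,70,t1,gz=.027)),.08)),('st',H(standF(S,70,t1,gz=.027)))])
E
python3 p14.py
```

```text
t 17.7 q [0.191 0.566 1.217 0.27  1.925 2.022] p [0.6515 0.2507 0.2112] open 0.085 F [-0.1  0.4  1.3]
[[-0.24, -0.567, 0.788], [-0.971, 0.145, -0.191], [-0.006, -0.811, -0.585]]
pile
417 v at mid -28.4 rel angle -0.1 ends [-68.5  67.3] mid -0.6
top
425 v at mid -28.0 rel angle -0.4 ends [-67.8  66.2] mid -0.8
[531.  68.] [2199.8, 1517.2] [1984, 118] -87.3 71.8
[199.  50.] [808.2, 2495.0] [1954, 74] -0.4 71.7
[319. 131.] [737.7, 583.3] [336, 167] -48.2 72.6
[264. 174.] [514.9, 281.0] [138, 62] -13.8 71.0
[ 27. 289.] [41.7, -34.0] [101, 26] 51.4 72.0
[485. 327.] [661.8, -380.3] [90, 41] -50.0 71.9
[525.  74.] [2198.8, 1512.2] [2004, 127] -87.0 38.2
[195.  56.] [769.7, 2491.3] [1918, 89] -0.4 38.2
[318. 266.] [513.2, -103.2] [140, 64] -7.7 35.2
[426. 269.] [698.0, -186.3] [141, 63] -7.0 35.0
[ 30. 307.] [37.2, -36.0] [107, 31] 46.1 37.8
[228. 306.] [332.4, -150.9] [142, 60] -85.1 35.5
[362. 334.] [511.7, -297.8] [139, 61] 5.5 35.2
[481. 344.] [662.0, -380.7] [88, 41] -49.2 38.0
w1/2 [0.1887, 0.0336, -0.0101] [25.5, -2.8, -0.65] rows 4.6 m 0.79 [0.01 0.11 1.75 0.05 1.46 1.76]
w2/2 [0.1873, 0.026, -0.033] [25.49, -2.8, -0.65] rows 4.6 m 0.54 [-0.33 -0.29  2.17  0.06  1.01  1.36]
above1/1 [0.0, 0.0966, -0.0259] [0.0, 0.0, -0.0] rows 2.4 m 0.46 [-0.33 -0.16  2.25  0.07  0.8   1.35]
pick1/1 [0.0, 0.058, -0.0155] [0.0, 0.0, 0.0] rows 1.4 m 0.34 [-0.33 -0.05  2.27  0.08  0.66  1.33]
lift1/1 [0.0, -0.1449, 0.0388] [0.0, 0.0, 0.0] rows 3.6 m 0.36 [-0.33 -0.28  2.18  0.06  0.99  1.36]
st_up1/3 [-0.0075, -0.0058, -0.0134] [-24.81, -24.73, -14.28] rows 5.3 m 0.54 [-0.12 -0.06  1.99 -0.33  1.34  1.3 ]
st_up2/3 [-0.0118, -0.0028, -0.011] [-24.81, -24.73, -14.28] rows 5.3 m 0.69 [ 0.07  0.15  1.91 -0.66  1.63  1.11]
st_up3/3 [-0.015, -0.0024, -0.0062] [-24.81, -24.73, -14.28] rows 5.3 m 0.35 [ 0.21  0.3   1.96 -1.    1.81  0.84]
st1/1 [-0.0, 0.0207, 0.0773] [-0.0, -0.0, -0.0] rows 1.9 m 0.36 [ 0.21  0.45  1.95 -0.97  1.73  0.95]
```

View pics/a_done_crop.png

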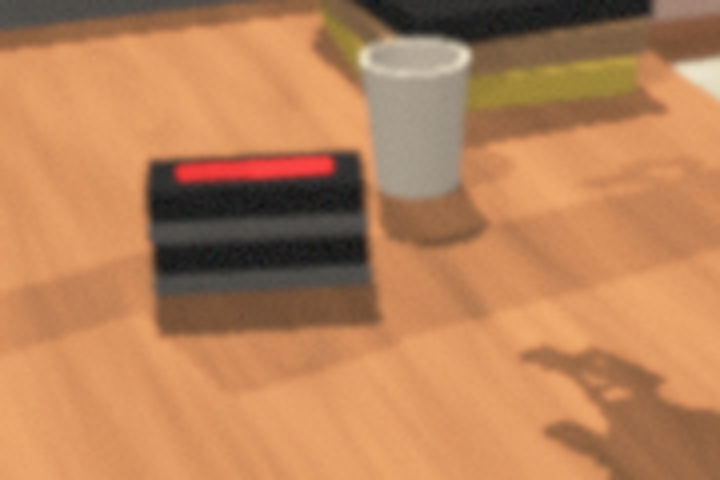

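Seen from the side, the exposed pile is in line: sides within about 0.5 mm, ends within 1 mm, 0.3° apart, and the lower case hasn't moved. Next is case B.

Call:
move_arm(motion=[[[0.189,0.034,-0.01,25.5,-2.8,-0.65,0.085],[0.189,0.034,-0.01,25.5,-2.8,-0.65,0.085],[0.189,0.034,-0.01,25.5,-2.8,-0.65,0.085],[0.189,0.034,-0.01,25.5,-2.8,-0.65,0.085],[0.189,0.034,-0.01,25.5,-2.8,-0.65,0.085],[0.189,0.034,-0.01,25.5,-2.8,-0.65,0.085],[0.189,0.034,-0.01,25.5,-2.8,-0.65,0.085]]])

```text
time: 18.33
eef_pos: [0.5713, 0.074, 0.1799]
tool_rot: [[-0.192, -0.189, 0.963], [-0.981, 0.046, -0.187], [-0.009, -0.981, -0.194]]
ft_force: [0.4, -0.2, 0.7]
opening: 0.0851
```

Call:
move_arm(motion=[[[0.187,0.026,-0.033,25.5,-2.8,-0.65,0.085],[0.187,0.026,-0.033,25.5,-2.8,-0.65,0.085],[0.187,0.026,-0.033,25.5,-2.8,-0.65,0.085],[0.187,0.026,-0.033,25.5,-2.8,-0.65,0.085],[0.187,0.026,-0.033,25.5,-2.8,-0.65,0.085],[0.187,0.026,-0.033,25.5,-2.8,-0.65,0.085],[0.187,0.026,-0.033,25.5,-2.8,-0.65,0.085]]])

```text
time: 18.92
eef_pos: [0.5004, -0.1018, 0.1596]
tool_rot: [[-0.144, 0.245, 0.959], [-0.99, -0.039, -0.139], [0.003, -0.969, 0.248]]
ft_force: [1.0, -0.1, -0.2]
opening: 0.0852
```

Call:
move_arm(motion=[[[0,0.097,-0.026,0,0,0,0.085],[0,0.097,-0.026,0,0,0,0.085],[0,0.097,-0.026,0,0,0,0.085],[0,0.097,-0.026,0,0,0,0.085],[0,0.097,-0.026,0,0,0,0.085]]])

```text
time: 19.33
eef_pos: [0.4998, -0.1004, 0.0585]
tool_rot: [[-0.141, 0.243, 0.96], [-0.99, -0.037, -0.136], [0.003, -0.969, 0.246]]
ft_force: [1.0, 0.3, 0.9]
opening: 0.0849
```

```bash
cat > p15.py <<'E'
from h import *
log()
t1,H=-15,half; S=(.47,.03)
P=H(pickF(*B,t1,gz=.027))
go([('above',off(P,.06)),('pick',P),('lift',off(P,.15)),('st_up',off(H(standF(S,70,t1,gz=.027)),.08)),('st',H(standF(S,70,t1,gz=.027)))])
E
python3 p15.py
```

```text
t 19.33 q [-0.327 -0.156  2.253  0.06   0.8    1.348] p [ 0.4998 -0.1004  0.0585] open 0.0849 F [1.  0.3 0.9]
[[-0.141, 0.243, 0.96], [-0.99, -0.037, -0.136], [0.003, -0.969, 0.246]]
above1/1 [0.0006, -0.0039, 0.0063] [0.74, 0.25, 0.11] rows 0.2 m 0.46 [-0.33 -0.16  2.25  0.07  0.8   1.35]
pick1/1 [0.0, 0.058, -0.0155] [0.0, 0.0, -0.0] rows 1.4 m 0.34 [-0.33 -0.05  2.27  0.08  0.66  1.33]
lift1/1 [0.0, -0.1449, 0.0388] [0.0, 0.0, 0.0] rows 3.6 m 0.36 [-0.33 -0.28  2.18  0.06  0.99  1.36]
st_up1/3 [-0.0371, -0.0069, -0.0176] [-24.81, -24.73, -14.28] rows 5.3 m 0.54 [-0.06 -0.05  1.99 -0.32  1.36  1.35]
st_up2/3 [-0.0397, -0.0119, -0.0046] [-24.81, -24.73, -14.28] rows 5.3 m 0.73 [ 0.17  0.18  1.88 -0.61  1.68  1.18]
st_up3/3 [-0.0353, -0.0216, 0.0047] [-24.81, -24.73, -14.28] rows 5.3 m 0.46 [ 0.36  0.36  1.88 -0.89  1.91  0.89]
st1/1 [-0.0, 0.0207, 0.0773] [-0.0, -0.0, -0.0] rows 1.9 m 0.46 [ 0.36  0.5   1.87 -0.86  1.83  0.99]
```

Call:
move_arm(motion=[[[0.0005,0.025,0,0.7,0.2,0.1,0.085],[0.0005,0.045,-0.006,0.7,0.2,0.1,0.085],[0.0005,0.054,-0.009,0.7,0.2,0.1,0.085],[0.0005,0.054,-0.009,0.7,0.2,0.1,0.085],[0.0005,0.054,-0.009,0.7,0.2,0.1,0.085]]])

```text
time: 19.75
eef_pos: [0.5051, -0.1031, 0.006]
tool_rot: [[-0.145, 0.259, 0.955], [-0.989, -0.039, -0.139], [0.001, -0.965, 0.262]]
ft_force: [0.4, 0.1, 0.9]
opening: 0.085
```

```bash
python3 p15.py | head -4
```

```text
t 19.75 q [-0.331 -0.052  2.269  0.076  0.665  1.332] p [ 0.5051 -0.1031  0.006 ] open 0.085 F [0.4 0.1 0.9]
[[-0.145, 0.259, 0.955], [-0.989, -0.039, -0.139], [0.001, -0.965, 0.262]]
above1/1 [-0.0012, -0.056, 0.0146] [-0.18, -0.01, 0.08] rows 1.4 m 0.35 [-0.33 -0.16  2.25  0.07  0.8   1.35]
pick1/1 [-0.0, 0.058, -0.0155] [-0.0, 0.0, 0.0] rows 1.4 m 0.34 [-0.33 -0.05  2.27  0.08  0.66  1.33]
```

Call:
move_arm(motion=[[[0,0.001,0,0,0,0,0.05],[0,0.001,0,0,0,0,0.05],[0,0.001,0,0,0,0,0.05],[0,0.001,0,0,0,0,0.05],[0,0.001,0,0,0,0,0.05],[0,0.001,0,0,0,0,0.05]]], newtons=80)

```text
time: 20.25
eef_pos: [0.5058, -0.1036, 0.0058]
tool_rot: [[-0.146, 0.261, 0.954], [-0.989, -0.04, -0.14], [0.002, -0.965, 0.264]]
ft_force: [-2.0, 0.8, 5.7]
opening: 0.0586
```

Call:
move_arm(motion=[[[0,-0.02,0.005,0,0,0,0.05],[0,-0.05,0.013,0,0,0,0.05],[0,-0.085,0.023,0,0,0,0.05],[0,-0.12,0.032,0,0,0,0.05],[0,-0.145,0.039,0,0,0,0.05],[0,-0.145,0.039,0,0,0,0.05],[0,-0.145,0.039,0,0,0,0.05]]])

```text
time: 20.83
eef_pos: [0.5049, -0.1033, 0.156]
tool_rot: [[-0.146, 0.261, 0.954], [-0.989, -0.04, -0.14], [0.002, -0.965, 0.264]]
ft_force: [-0.2, -0.4, -3.2]
opening: 0.0587
```

Call:
move_arm(motion=[[[-0.037,-0.007,-0.018,-24.8,-24.7,-14.3,0.05],[-0.037,-0.007,-0.018,-24.8,-24.7,-14.3,0.05],[-0.037,-0.007,-0.018,-24.8,-24.7,-14.3,0.05],[-0.037,-0.007,-0.018,-24.8,-24.7,-14.3,0.05],[-0.037,-0.007,-0.018,-24.8,-24.7,-14.3,0.05],[-0.037,-0.007,-0.018,-24.8,-24.7,-14.3,0.05],[-0.037,-0.007,-0.018,-24.8,-24.7,-14.3,0.05]]])

```text
time: 21.42
eef_pos: [0.4894, -0.0625, 0.1525]
tool_rot: [[0.27, -0.16, 0.949], [-0.929, -0.303, 0.214], [0.253, -0.94, -0.23]]
ft_force: [-0.5, 0.8, -2.3]
opening: 0.0587
```

Call:
move_arm(motion=[[[-0.04,-0.012,-0.005,-24.8,-24.7,-14.3,0.05],[-0.04,-0.012,-0.005,-24.8,-24.7,-14.3,0.05],[-0.04,-0.012,-0.005,-24.8,-24.7,-14.3,0.05],[-0.04,-0.012,-0.005,-24.8,-24.7,-14.3,0.05],[-0.04,-0.012,-0.005,-24.8,-24.7,-14.3,0.05],[-0.04,-0.012,-0.005,-24.8,-24.7,-14.3,0.05],[-0.04,-0.012,-0.005,-24.8,-24.7,-14.3,0.05]]])

```text
time: 22.0
eef_pos: [0.4755, -0.0236, 0.1556]
tool_rot: [[0.689, -0.385, 0.614], [-0.679, -0.639, 0.36], [0.254, -0.665, -0.702]]
ft_force: [-0.4, -0.6, -2.8]
opening: 0.0588
```

Call:
move_arm(motion=[[[-0.035,-0.022,0.005,-24.8,-24.7,-14.3,0.05],[-0.035,-0.022,0.005,-24.8,-24.7,-14.3,0.05],[-0.035,-0.022,0.005,-24.8,-24.7,-14.3,0.05],[-0.035,-0.022,0.005,-24.8,-24.7,-14.3,0.05],[-0.035,-0.022,0.005,-24.8,-24.7,-14.3,0.05],[-0.035,-0.022,0.005,-24.8,-24.7,-14.3,0.05],[-0.035,-0.022,0.005,-24.8,-24.7,-14.3,0.05]]])

```text
time: 22.58
eef_pos: [0.463, 0.0153, 0.1589]
tool_rot: [[0.939, -0.333, 0.091], [-0.345, -0.907, 0.242], [0.002, -0.258, -0.966]]
ft_force: [0.1, -0.5, -2.7]
opening: 0.0587
```

```bash
cat > p16.py <<'E'
from h import *
log()
S=(.47,.03); H=half; s=H(standF(S,70,-15,gz=.027))
go([('st_up',off(s,.08)),('st',s)])
d=snap('side'); P=pts(d); f=fv(70); l=np.cross([0,0,1],f); Q=P-np.array([*S,0]); u=Q@f; v=Q@l
m=(abs(v)<.025)&(abs(u+.018)<.012)&(P[...,2]>.004)&(P[...,2]<.3); Z=P[m]; print(m.sum(),'z',np.percentile(Z[:,2],[.5,99.5]))
n=np.linalg.svd(Z-Z.mean(0),full_matrices=False)[2][2]; print('normal',np.round(n,3)); print('yellow',marks(d,'y',.03,.25),marks(d,'r',.09,.25))
E
python3 p16.py
```

```text
t 22.58 q [ 0.359  0.362  1.884 -0.888  1.907  0.895] p [0.463  0.0153 0.1589] open 0.0587 F [ 0.1 -0.5 -2.7]
[[0.939, -0.333, 0.091], [-0.345, -0.907, 0.242], [0.002, -0.258, -0.966]]
st_up1/1 [0.0015, -0.0023, -0.0009] [0.02, -0.17, -0.14] rows 0.1 m 0.46 [ 0.36  0.36  1.88 -0.89  1.91  0.89]
st1/1 [0.0, 0.0207, 0.0773] [0.0, 0.0, 0.0] rows 1.9 m 0.46 [ 0.36  0.5   1.87 -0.86  1.83  0.99]
1808 z [0.08136249 0.2186207 ]
normal [-0.344 -0.939  0.018]
yellow ([512.3, -296.2], [47, 44], 64.8, 'z', np.float64(0.0358), 'slope deg', array([-0.3, -0.2])) ([431.5, 81.0], [10, 5], -63.2, 'z', np.float64(0.163), 'slope deg', array([-13.9, -40.6]))
```

Call:
move_arm(motion=[[[0,0.006,0.022,0.7,0,0,0.05],[0,0.012,0.045,0.7,0,0,0.05],[0,0.017,0.063,0.7,0,0,0.05],[0,0.0192,0.0715,0.7,0,0,0.05],[0,0.0196,0.073,0.7,0,0,0.05],[0,0.02,0.0745,0.7,0,0,0.05],[0,0.0203,0.0758,0.7,0,0,0.05],[0,0.0203,0.0758,0.7,0,0,0.05]]])

```text
time: 23.3
eef_pos: [0.4652, 0.0158, 0.0826]
tool_rot: [[0.939, -0.33, 0.098], [-0.344, -0.904, 0.253], [0.005, -0.271, -0.963]]
ft_force: [0.2, 0.8, -3.1]
opening: 0.0588
```

```bash
sed -i "s/^d=snap('side')/d=snap('side','b_st')/" p16.py; python3 p16.py
```

```text
t 23.3 q [ 0.357  0.488  1.872 -0.856  1.821  0.992] p [0.4652 0.0158 0.0826] open 0.0588 F [ 0.2  0.8 -3.1]
[[0.939, -0.33, 0.098], [-0.344, -0.904, 0.253], [0.005, -0.271, -0.963]]
st_up1/1 [0.0001, -0.0218, -0.0746] [-0.73, -0.33, -0.06] rows 1.9 m 0.46 [ 0.36  0.36  1.88 -0.89  1.91  0.89]
st1/1 [-0.0, 0.0207, 0.0773] [0.0, -0.0, 0.0] rows 1.9 m 0.46 [ 0.36  0.5   1.87 -0.86  1.83  0.99]
1570 z [0.00617936 0.1430197 ]
normal [-0.345 -0.939  0.008]
yellow ([512.7, -295.4], [47, 44], 65.5, 'z', np.float64(0.0358), 'slope deg', array([-0.1, -0.3])) ([474.5, 146.8], [17, 0], 74.5, 'z', np.float64(0.1305), 'slope deg', array([ 741.7, -196.1]))
```

View pics/b_st.png

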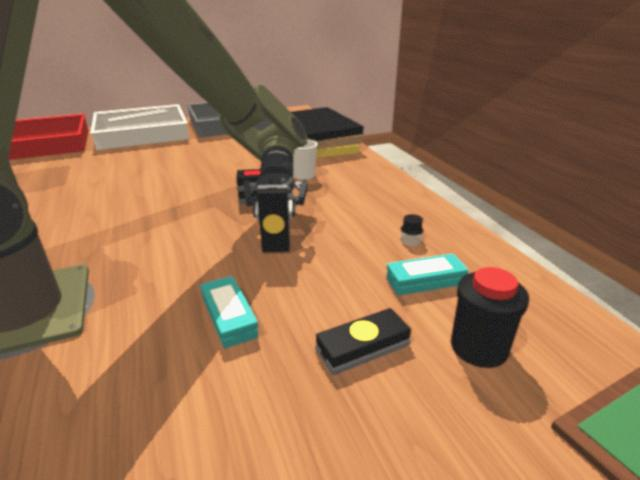

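Case B's base shows the yellow dot at (274,224), so it is the fresh case. It is about 3 mm above the bench. Now I lower it, release and back off.

Call:
move_arm(motion=[[[0,0.0004,0.0013,0,0,0,0.05],[0,0.0007,0.0025,0,0,0,0.05],[0,0.001,0.0035,0,0,0,0.05],[0,0.001,0.0035,0,0,0,0.05]]])

```text
time: 23.68
eef_pos: [0.4648, 0.016, 0.0792]
tool_rot: [[0.939, -0.33, 0.096], [-0.344, -0.905, 0.25], [0.004, -0.268, -0.963]]
ft_force: [0.2, 2.3, 3.3]
opening: 0.0588
```

```bash
python3 p16.py | grep -v yellow
```

```text
t 23.68 q [ 0.358  0.496  1.871 -0.856  1.82   0.996] p [0.4648 0.016  0.0792] open 0.0588 F [0.2 2.3 3.3]
[[0.939, -0.33, 0.096], [-0.344, -0.905, 0.25], [0.004, -0.268, -0.963]]
st_up1/1 [0.0004, -0.0225, -0.0779] [-0.54, -0.27, -0.06] rows 1.9 m 0.46 [ 0.36  0.36  1.88 -0.89  1.91  0.89]
st1/1 [-0.0, 0.0207, 0.0773] [-0.0, -0.0, 0.0] rows 1.9 m 0.46 [ 0.36  0.5   1.87 -0.86  1.83  0.99]
1541 z [0.00501289 0.13925322]
normal [-0.347 -0.938  0.012]
```

Call:
move_arm(motion=[[[0,0,0,0,0,0,0.085],[0,0,0,0,0,0,0.085],[0,0,0,0,0,0,0.085],[0,0,0,0,0,0,0.085],[0,-0.02,0,0,0,0,0.085],[0,-0.05,0,0,0,0,0.085],[0,-0.075,0,0,0,0,0.085],[0,-0.075,0,0,0,0,0.085]]])

```text
time: 24.4
eef_pos: [0.4917, 0.0866, 0.0996]
tool_rot: [[0.94, -0.327, 0.099], [-0.341, -0.905, 0.254], [0.007, -0.273, -0.962]]
ft_force: [-0.5, -0.5, -0.2]
opening: 0.0851
```

Call:
move_arm(motion=[[[0,-0.059,-0.145,0,0,0,0.085],[0,-0.059,-0.145,0,0,0,0.085],[0,-0.059,-0.145,0,0,0,0.085],[0,-0.059,-0.145,0,0,0,0.085],[0,-0.059,-0.145,0,0,0,0.085]]])

```text
time: 24.82
eef_pos: [0.497, 0.1014, 0.2606]
tool_rot: [[0.939, -0.327, 0.107], [-0.344, -0.904, 0.255], [0.013, -0.276, -0.961]]
ft_force: [0.9, -0.2, 0.2]
opening: 0.085
```

```bash
cat > p17.py <<'E'
from h import *
log(); H=half; t2=-53
X=[]
for c in('top','side'):
    d=snap(c)
    for b in blobs(d,.125,.155,100):
        if abs(b[1][0]-470)<30 and abs(b[1][1]-30)<40 and b[2][0]<80: print(c,*b); X.append([*b[1],b[3]])
    for b in blobs(d):
        if abs(b[1][0]-513)<15 and b[1][1]<-270: print(c,'Ypile',*b)
x=np.mean(X,0); S=x[:2]/1000; psi=x[2]+90; print(S,psi)
r=H(reF(S,psi,t2))
go([('re_up',back(r,.12)),('re',r),('lift',off(r,.12)),('over',off(H(finF(*PY,t2)),.10)),('fin',H(finF(*PY,t2)))])
E
python3 p17.py
```

```text
t 24.82 q [ 0.46   0.343  1.692 -0.873  2.091  0.791] p [0.497  0.1014 0.2606] open 0.085 F [ 0.9 -0.2  0.2]
[[0.939, -0.327, 0.107], [-0.344, -0.904, 0.255], [0.013, -0.276, -0.961]]
top [311. 277.] [468.4, 28.8] [60, 36] -20.5 139.4
top Ypile [477. 263.] [513.0, -296.7] [139, 60] 5.4 36.3
side [272. 193.] [467.0, 25.2] [58, 34] -21.2 137.6
side Ypile [362. 334.] [511.5, -298.1] [139, 60] 4.8 35.2
[0.4677 0.027 ] 69.15
re_up1/3 [-0.0007, 0.0599, 0.0184] [42.4, 0.28, 0.18] rows 5.9 m 0.51 [ 0.25 -0.04  1.91 -0.45  1.6   0.67]
re_up2/3 [-0.0005, 0.0566, -0.0268] [42.4, 0.28, 0.18] rows 5.9 m 0.56 [-0.22 -0.33  2.15  0.19  1.29  0.09]
re_up3/3 [-0.0001, 0.0237, -0.058] [42.4, 0.28, 0.18] rows 5.9 m 0.45 [-0.73 -0.15  2.26  0.84  1.51 -0.64]
re1/1 [0.0, 0.12, -0.0] [-0.0, -0.0, -0.0] rows 2.9 m 0.4 [-0.52 -0.04  2.31  0.97  1.27 -0.66]
lift1/1 [0.0, -0.0722, 0.0958] [0.0, 0.0, 0.0] rows 2.9 m 0.4 [-0.52 -0.26  2.26  0.92  1.43 -0.43]
over1/3 [0.0556, -0.0672, -0.0764] [-26.54, 23.27, -3.27] rows 5.0 m 0.46 [-0.5  -0.16  2.07  0.46  1.37  0.13]
over2/3 [0.0889, -0.0282, -0.0689] [-26.54, 23.27, -3.27] rows 5.0 m 0.65 [-0.46  0.09  1.83  0.02  1.47  0.65]
over3/3 [0.1111, 0.0022, -0.0331] [-26.54, 23.27, -3.27] rows 5.0 m 0.9 [-0.46  0.44  1.53 -0.32  1.74  1.06]
fin1/1 [0.0, 0.0799, 0.0602] [0.0, -0.0, -0.0] rows 2.4 m 0.95 [-0.46  0.55  1.56 -0.32  1.6   1.1 ]
```

```bash
cat > p18.py <<'E'
from h import *
log(); H=half; t2=-53; S=(.4677,.027); psi=69.3
r=H(reF(S,psi,t2,e=0)); F=H(finF(*PY,t2,e=0))
go([('re_up',back(r,.12)),('re',r),('lift',off(r,.15)),('over',off(F,.10)),('fin',F)])
E
python3 p18.py
```

```text
t 24.92 q [ 0.459  0.349  1.698 -0.87   2.087  0.793] p [0.4951 0.1003 0.2547] open 0.085 F [ 0.4 -0.4 -0.4]
[[0.939, -0.33, 0.098], [-0.344, -0.904, 0.254], [0.005, -0.272, -0.962]]
re_up1/3 [-0.0007, 0.0622, 0.0264] [42.4, 0.22, 0.17] rows 5.9 m 0.51 [ 0.25 -0.03  1.92 -0.45  1.59  0.67]
re_up2/3 [-0.0005, 0.0637, -0.0224] [42.4, 0.22, 0.17] rows 5.9 m 0.54 [-0.23 -0.31  2.17  0.19  1.26  0.08]
re_up3/3 [-0.0002, 0.0319, -0.0595] [42.4, 0.22, 0.17] rows 5.9 m 0.44 [-0.73 -0.1   2.27  0.84  1.47 -0.69]
re1/1 [-0.0, 0.12, 0.0] [0.0, -0.0, 0.0] rows 2.9 m 0.4 [-0.52  0.02  2.31  0.99  1.24 -0.71]
lift1/1 [0.0, -0.0903, 0.1198] [0.0, 0.0, 0.0] rows 3.6 m 0.4 [-0.52 -0.26  2.25  0.92  1.44 -0.43]
over1/3 [0.0479, -0.0692, -0.08] [-26.53, 23.33, -3.28] rows 5.0 m 0.46 [-0.51 -0.18  2.08  0.46  1.38  0.12]
over2/3 [0.0835, -0.0281, -0.0756] [-26.53, 23.33, -3.28] rows 5.0 m 0.64 [-0.47  0.06  1.86  0.02  1.48  0.64]
over3/3 [0.1086, 0.0054, -0.0407] [-26.53, 23.33, -3.28] rows 5.0 m 0.87 [-0.48  0.39  1.59 -0.33  1.72  1.05]
fin1/1 [0.0, 0.0799, 0.0602] [0.0, 0.0, -0.0] rows 2.4 m 0.97 [-0.48  0.51  1.62 -0.33  1.58  1.1 ]
```

Call:
move_arm(motion=[[[0,0.062,0.024,42.4,0.2,0.2,0.085],[0,0.062,0.024,42.4,0.2,0.2,0.085],[0,0.062,0.024,42.4,0.2,0.2,0.085],[0,0.062,0.024,42.4,0.2,0.2,0.085],[0,0.062,0.024,42.4,0.2,0.2,0.085],[0,0.062,0.024,42.4,0.2,0.2,0.085],[0,0.062,0.024,42.4,0.2,0.2,0.085]]])

```text
time: 25.5
eef_pos: [0.4762, 0.0485, 0.2147]
tool_rot: [[0.936, -0.18, 0.302], [-0.352, -0.495, 0.795], [0.006, -0.85, -0.527]]
ft_force: [0.1, -0.6, -0.0]
opening: 0.085
```

Call:
move_arm(motion=[[[0,0.0635,-0.0225,42.4,0.2,0.2,0.085],[0,0.0635,-0.0225,42.4,0.2,0.2,0.085],[0,0.0635,-0.0225,42.4,0.2,0.2,0.085],[0,0.0635,-0.0225,42.4,0.2,0.2,0.085],[0,0.0635,-0.0225,42.4,0.2,0.2,0.085],[0,0.0635,-0.0225,42.4,0.2,0.2,0.085],[0,0.0635,-0.0225,42.4,0.2,0.2,0.085]]])

```text
time: 26.08
eef_pos: [0.456, -0.0012, 0.1686]
tool_rot: [[0.934, 0.06, 0.352], [-0.357, 0.171, 0.918], [-0.005, -0.983, 0.181]]
ft_force: [-0.0, -0.8, -0.6]
opening: 0.0849
```

Call:
move_arm(motion=[[[0,0.032,-0.06,42.4,0.2,0.2,0.085],[0,0.032,-0.06,42.4,0.2,0.2,0.085],[0,0.032,-0.06,42.4,0.2,0.2,0.085],[0,0.032,-0.06,42.4,0.2,0.2,0.085],[0,0.032,-0.06,42.4,0.2,0.2,0.085],[0,0.032,-0.06,42.4,0.2,0.2,0.085],[0,0.032,-0.06,42.4,0.2,0.2,0.085],[0,0.032,-0.06,42.4,0.2,0.2,0.085]]])

```text
time: 26.75
eef_pos: [0.4382, -0.048, 0.1266]
tool_rot: [[0.936, 0.274, 0.223], [-0.353, 0.748, 0.562], [-0.013, -0.605, 0.796]]
ft_force: [0.9, 0.7, 0.4]
opening: 0.0849
```

```bash
python3 p18.py | head -4
```

```text
t 26.75 q [-0.732 -0.095  2.264  0.837  1.475 -0.675] p [ 0.4382 -0.048   0.1266] open 0.0849 F [0.9 0.7 0.4]
[[0.936, 0.274, 0.223], [-0.353, 0.748, 0.562], [-0.013, -0.605, 0.796]]
re_up1/1 [0.0011, 0.0, 0.0015] [0.21, -0.58, -0.48] rows 0.1 m 0.44 [-0.73 -0.1   2.27  0.84  1.47 -0.69]
re1/1 [-0.0, 0.12, 0.0] [0.0, 0.0, 0.0] rows 2.9 m 0.4 [-0.52  0.02  2.31  0.99  1.24 -0.71]
```

Call:
move_arm(motion=[[[0.001,0.02,0.001,0.2,-0.5,-0.4,0.085],[0.001,0.05,0.001,0.2,-0.5,-0.4,0.085],[0.001,0.08,0.001,0.2,-0.5,-0.4,0.085],[0.001,0.1,0.001,0.2,-0.5,-0.4,0.085],[0.001,0.12,0.001,0.2,-0.5,-0.4,0.085],[0.001,0.12,0.001,0.2,-0.5,-0.4,0.085],[0.001,0.12,0.001,0.2,-0.5,-0.4,0.085]]])

```text
time: 27.33
eef_pos: [0.4739, 0.0426, 0.0578]
tool_rot: [[0.937, 0.282, 0.206], [-0.349, 0.747, 0.566], [0.006, -0.603, 0.798]]
ft_force: [0.7, 0.3, 0.4]
opening: 0.0849
```

```bash
sed -i "s/go(\[('re_up',back(r,.12)),/go([/" p18.py; python3 p18.py | head -3
```

```text
t 27.33 q [-0.516  0.018  2.309  0.985  1.241 -0.716] p [0.4739 0.0426 0.0578] open 0.0849 F [0.7 0.3 0.4]
[[0.937, 0.282, 0.206], [-0.349, 0.747, 0.566], [0.006, -0.603, 0.798]]
re1/1 [-0.0003, 0.0008, -0.0022] [0.06, 0.44, -0.01] rows 0.1 m 0.4 [-0.52  0.02  2.31  0.99  1.24 -0.71]
```

Good. I close, lift and carry it over the fresh pile.

Call:
move_arm(motion=[[[0,0.0005,-0.001,0,0.3,0,0.05],[0,0.0005,-0.001,0,0.3,0,0.05],[0,0.0005,-0.001,0,0.3,0,0.05],[0,0.0005,-0.001,0,0.3,0,0.05],[0,0.0005,-0.001,0,0.3,0,0.05],[0,0.0005,-0.001,0,0.3,0,0.05]]], newtons=80)

```text
time: 27.83
eef_pos: [0.4752, 0.0398, 0.058]
tool_rot: [[0.934, 0.288, 0.211], [-0.357, 0.746, 0.563], [0.005, -0.601, 0.799]]
ft_force: [-1.0, -2.6, 6.0]
opening: 0.059
```

Call:
move_arm(motion=[[[0,-0.01,0.013,0,0,0,0.05],[0,-0.03,0.04,0,0,0,0.05],[0,-0.05,0.066,0,0,0,0.05],[0,-0.07,0.093,0,0,0,0.05],[0,-0.09,0.12,0,0,0,0.05],[0,-0.09,0.12,0,0,0,0.05],[0,-0.09,0.12,0,0,0,0.05]]])

```text
time: 28.42
eef_pos: [0.4746, 0.0401, 0.208]
tool_rot: [[0.934, 0.289, 0.209], [-0.357, 0.743, 0.566], [0.008, -0.603, 0.797]]
ft_force: [0.3, -0.2, -2.9]
opening: 0.0592
```

Call:
move_arm(motion=[[[0.048,-0.069,-0.08,-26.5,23.3,-3.3,0.05],[0.048,-0.069,-0.08,-26.5,23.3,-3.3,0.05],[0.048,-0.069,-0.08,-26.5,23.3,-3.3,0.05],[0.048,-0.069,-0.08,-26.5,23.3,-3.3,0.05],[0.048,-0.069,-0.08,-26.5,23.3,-3.3,0.05],[0.048,-0.069,-0.08,-26.5,23.3,-3.3,0.05],[0.048,-0.069,-0.08,-26.5,23.3,-3.3,0.05]]])

```text
time: 29.0
eef_pos: [0.4814, -0.0717, 0.1826]
tool_rot: [[0.74, 0.125, 0.661], [-0.64, 0.432, 0.635], [-0.206, -0.893, 0.4]]
ft_force: [0.2, -0.1, -2.8]
opening: 0.0593
```

Call:
move_arm(motion=[[[0.0835,-0.028,-0.0755,-26.5,23.3,-3.3,0.05],[0.0835,-0.028,-0.0755,-26.5,23.3,-3.3,0.05],[0.0835,-0.028,-0.0755,-26.5,23.3,-3.3,0.05],[0.0835,-0.028,-0.0755,-26.5,23.3,-3.3,0.05],[0.0835,-0.028,-0.0755,-26.5,23.3,-3.3,0.05],[0.0835,-0.028,-0.0755,-26.5,23.3,-3.3,0.05],[0.0835,-0.028,-0.0755,-26.5,23.3,-3.3,0.05]]])

```text
time: 29.58
eef_pos: [0.4893, -0.1852, 0.16]
tool_rot: [[0.418, -0.21, 0.884], [-0.884, 0.13, 0.449], [-0.21, -0.969, -0.131]]
ft_force: [0.2, -0.6, -2.3]
opening: 0.059
```

Call:
move_arm(motion=[[[0.1085,0.0055,-0.0405,-26.5,23.3,-3.3,0.05],[0.1085,0.0055,-0.0405,-26.5,23.3,-3.3,0.05],[0.1085,0.0055,-0.0405,-26.5,23.3,-3.3,0.05],[0.1085,0.0055,-0.0405,-26.5,23.3,-3.3,0.05],[0.1085,0.0055,-0.0405,-26.5,23.3,-3.3,0.05],[0.1085,0.0055,-0.0405,-26.5,23.3,-3.3,0.05],[0.1085,0.0055,-0.0405,-26.5,23.3,-3.3,0.05]]])

```text
time: 30.17
eef_pos: [0.4973, -0.2992, 0.1381]
tool_rot: [[0.088, -0.596, 0.798], [-0.996, -0.049, 0.073], [-0.005, -0.802, -0.598]]
ft_force: [0.1, -0.3, -2.1]
opening: 0.059
```

```bash
cat > p19.py <<'E'
from h import *
from p12 import sideface
import sys
z=float(sys.argv[1]); nm=sys.argv[2]
log(); F=half(finF(*PY,-53,e=0)); go([('over',off(F,z)),('fin',F)])
d=snap('side',nm); np.savez(nm,**d); d0=dict(np.load('side0.npz'))
print('pile0');sideface(d0,*PY,.006,.030); print('pile');sideface(d,*PY,.006,.030); print('held');sideface(d,*PY,.036+z+.006,.036+z+.030)
print('yellow',marks(d,'y',.025+z+.036,.05+z+.036),marks(d0,'y',.02,.05))
cv2.imwrite(f'pics/{nm}_crop.png',cv2.resize(cv2.cvtColor(d['img'][200:400,270:540],cv2.COLOR_RGB2BGR),None,fx=2.8,fy=2.8,interpolation=cv2.INTER_CUBIC))
E
python3 p19.py .1 b_over
```

```text
t 30.17 q [-0.482  0.392  1.588 -0.329  1.717  1.044] p [ 0.4973 -0.2992  0.1381] open 0.059 F [ 0.1 -0.3 -2.1]
[[0.088, -0.596, 0.798], [-0.996, -0.049, 0.073], [-0.005, -0.802, -0.598]]
over1/1 [-0.0003, -0.0011, 0.0002] [-0.3, 0.15, -0.23] rows 0.1 m 0.96 [-0.48  0.39  1.59 -0.33  1.72  1.05]
fin1/1 [0.0, 0.0799, 0.0602] [0.0, 0.0, 0.0] rows 2.4 m 0.97 [-0.48  0.51  1.62 -0.33  1.58  1.1 ]
pile0
931 v at mid -28.7 rel angle -0.2 ends [-32.9  19.3] mid -6.8
pile
925 v at mid -28.6 rel angle -0.1 ends [-33.1  20.5] mid -6.3
held
635 v at mid -29.4 rel angle -1.4 ends [-73.2 -13.3] mid -43.2
yellow ([505.5, -297.7], [45, 42], -50.4, 'z', np.float64(0.1686), 'slope deg', array([0.5, 0.2])) ([512.6, -295.7], [48, 45], -87.1, 'z', np.float64(0.0358), 'slope deg', array([-0.2, -0.4]))
```

View pics/b_over_crop.png

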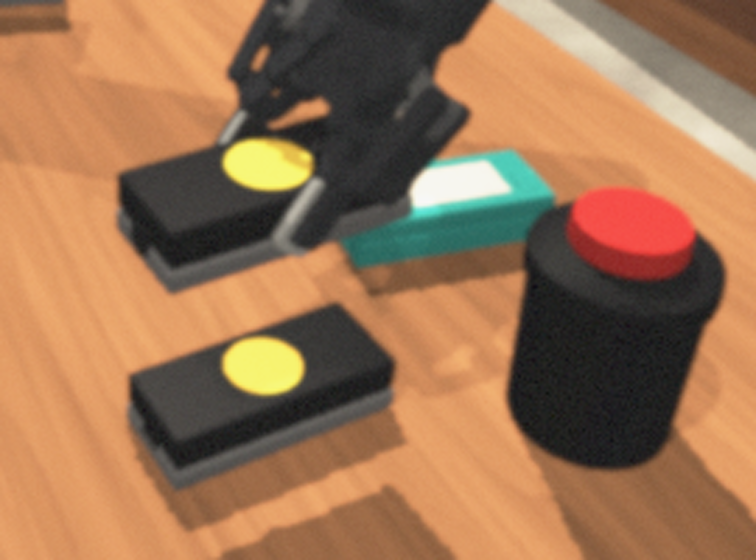

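The held case is level with its dot up, at crop (265,163), and the tank is well clear. Its near end face is visible, so I'll use that for the lengthwise offset.

```bash
cat > p20.py <<'E'
from h import *
import sys
def endface(d,c,az,z0,z1):
    P=pts(d); f=fv(az); l=np.cross([0,0,1],f); Q=P-np.array([*c,0]); u=Q@f; v=Q@l
    m=(P[...,2]>z0)&(P[...,2]<z1)&(abs(v)<.022)&(u<-.055)&(u>-.09)
    uu,vv=u[m],v[m]
    for _ in range(3):
        p=np.polyfit(vv,uu,1); k=abs(np.polyval(p,vv)-uu)<.004; uu,vv=uu[k],vv[k]
    print('end',len(uu),'u %.1f'%(p[1]*1000),'ang %.1f'%-np.degrees(p[0]))
if __name__=='__main__':
    z=float(sys.argv[1]); d=dict(np.load(sys.argv[2]+'.npz'))
    endface(d,*PY,.006,.030); endface(d,*PY,.042+z,.066+z)
E
python3 p20.py .1 b_over
```

```text
end 169 u -69.4 ang -0.1
end 235 u -73.6 ang -0.1
```

Call:
move_arm(motion=[[[-0.0008,0.014,0.015,0,-0.64,-0.48,0.05],[-0.0008,0.03,0.027,0,-0.64,-0.48,0.05],[-0.0008,0.045,0.039,0,-0.64,-0.48,0.05],[-0.0008,0.06,0.05,0,-0.64,-0.48,0.05],[-0.0008,0.06,0.05,0,-0.64,-0.48,0.05],[-0.0008,0.06,0.05,0,-0.64,-0.48,0.05],[-0.0008,0.06,0.05,0,-0.64,-0.48,0.05]]])

```text
time: 30.8
eef_pos: [0.5027, -0.2991, 0.064]
tool_rot: [[0.1, -0.592, 0.799], [-0.995, -0.061, 0.079], [0.002, -0.803, -0.596]]
ft_force: [0.4, 1.3, -2.2]
opening: 0.0595
```

```bash
python3 p19.py .02 b_low; python3 p20.py .02 b_low
```

```text
t 30.8 q [-0.475  0.48   1.607 -0.331  1.609  1.078] p [ 0.5027 -0.2991  0.064 ] open 0.0595 F [ 0.4  1.3 -2.2]
[[0.1, -0.592, 0.799], [-0.995, -0.061, 0.079], [0.002, -0.803, -0.596]]
over1/1 [-0.0008, 0.0068, -0.0006] [-0.45, 0.48, 0.48] rows 0.2 m 1.02 [-0.48  0.48  1.61 -0.33  1.61  1.09]
fin1/1 [0.0, 0.016, 0.012] [0.0, 0.0, -0.0] rows 0.5 m 1.02 [-0.48  0.51  1.62 -0.33  1.58  1.1 ]
pile0
931 v at mid -28.7 rel angle -0.2 ends [-32.9  19.3] mid -6.8
pile
924 v at mid -28.7 rel angle -0.2 ends [-34.   16.6] mid -8.7
held
555 v at mid -29.4 rel angle -0.5 ends [-52.2 -10.5] mid -31.3
yellow ([510.6, -297.5], [44, 42], -46.6, 'z', np.float64(0.0945), 'slope deg', array([ 0.5, -0.2])) ([512.6, -295.7], [48, 45], -87.1, 'z', np.float64(0.0358), 'slope deg', array([-0.2, -0.4]))
end 171 u -69.3 ang 0.2
end 187 u -68.5 ang 0.7
```

Call:
move_arm(motion=[[[-0.0007,0.008,0.005,0,0,0,0.05],[-0.0007,0.014,0.0095,0,0,0,0.05],[-0.0007,0.0176,0.0121,0,0,0,0.05],[-0.0007,0.0176,0.0121,0,0,0,0.05],[-0.0007,0.0176,0.0121,0,0,0,0.05]]])

```text
time: 31.27
eef_pos: [0.5015, -0.2979, 0.0414]
tool_rot: [[0.1, -0.596, 0.797], [-0.995, -0.06, 0.079], [0.001, -0.801, -0.599]]
ft_force: [0.6, 1.8, 3.8]
opening: 0.0593
```

```bash
python3 p19.py .001 b_low2; python3 p20.py .001 b_low2
```

```text
t 31.27 q [-0.474  0.508  1.613 -0.332  1.581  1.09 ] p [ 0.5015 -0.2979  0.0414] open 0.0593 F [0.6 1.8 3.8]
[[0.1, -0.596, 0.797], [-0.995, -0.06, 0.079], [0.001, -0.801, -0.599]]
over1/1 [0.0005, 0.0033, -0.0019] [-0.23, 0.5, 0.44] rows 0.1 m 1.02 [-0.48  0.51  1.62 -0.33  1.58  1.1 ]
fin1/1 [0.0, 0.0008, 0.0006] [0.0, 0.0, 0.0] rows 0.0 m 1.02 [-0.48  0.51  1.62 -0.33  1.58  1.1 ]
pile0
931 v at mid -28.7 rel angle -0.2 ends [-32.9  19.3] mid -6.8
pile
915 v at mid -28.7 rel angle -0.1 ends [-33.7  19.4] mid -7.2
held
440 v at mid -29.4 rel angle -1.9 ends [-57.9  -9.8] mid -33.8
yellow ([510.9, -295.9], [45, 43], -47.0, 'z', np.float64(0.0719), 'slope deg', array([ 0. , -0.3])) ([512.6, -295.7], [48, 45], -87.1, 'z', np.float64(0.0358), 'slope deg', array([-0.2, -0.4]))
end 167 u -69.4 ang -0.2
end 186 u -69.4 ang 0.7
```

Call:
move_arm(motion=[[[0,0,0,0,0,0,0.085],[0,0,0,0,0,0,0.085],[0,0,0,0,0,0,0.085],[0,0,0,0,0,0,0.085],[0,0,0,0,0,0,0.085],[0,-0.015,0,0,0,0,0.085],[0,-0.04,0,0,0,0,0.085]]])

```text
time: 31.9
eef_pos: [0.5234, -0.2947, 0.0712]
tool_rot: [[0.099, -0.599, 0.795], [-0.995, -0.058, 0.08], [-0.002, -0.799, -0.602]]
ft_force: [0.2, 0.2, -0.4]
opening: 0.0851
```

Call:
move_arm(motion=[[[0,-0.03,-0.02,0,0,0,0.085],[0,-0.065,-0.04,0,0,0,0.085],[0,-0.1,-0.06,0,0,0,0.085],[0,-0.13,-0.08,0,0,0,0.085],[0,-0.15,-0.1,0,0,0,0.085],[0,-0.15,-0.1,0,0,0,0.085]]])

```text
time: 32.4
eef_pos: [0.5375, -0.2956, 0.2625]
tool_rot: [[0.1, -0.585, 0.805], [-0.995, -0.066, 0.075], [0.009, -0.809, -0.588]]
ft_force: [0.8, -0.8, 1.0]
opening: 0.0848
```

```bash
python3 p19.py 0 b_done|tail -7; python3 p20.py 0 b_done; python3 - <<'E'
from h import *
from p12 import sideface
d=snap('side'); print('R low,up'); sideface(d,*PR,.006,.030); sideface(d,*PR,.042,.066)
t=snap('top','end_top')
for b in blobs(t,.062,.082,400)+blobs(t,.126,.145,200): print(*b)
P=pts(t)
for n,(u,v) in dict(tank=(528,167),loupe=(352,140),beaker=(133,160)).items(): print(n,P[v,u])
E
```

```text
pile0
931 v at mid -28.7 rel angle -0.2 ends [-32.9  19.3] mid -6.8
pile
920 v at mid -28.7 rel angle -0.1 ends [-31.5  19.1] mid -6.2
held
1008 v at mid -27.5 rel angle 0.2 ends [-34.4  23.5] mid -5.5
yellow ([513.1, -295.1], [47, 45], 47.1, 'z', np.float64(0.0719), 'slope deg', array([ 0. , -0.2])) ([512.6, -295.7], [48, 45], -87.1, 'z', np.float64(0.0358), 'slope deg', array([-0.2, -0.4]))
end 169 u -69.4 ang -0.0
end 194 u -69.1 ang 0.7
R low,up
392 v at mid -28.4 rel angle -0.1 ends [-67.7  67.4] mid -0.1
423 v at mid -28.1 rel angle -0.2 ends [-67.8  66.6] mid -0.6
[ 68. 124.] [764.9, 535.3] [265, 128] -34.7 72.6
[183. 252.] [516.0, 283.4] [138, 60] -14.7 72.1
tank [ 0.55164155 -0.19022629  0.56341781]
loupe [ 0.75299725 -0.0416775   0.05611591]
beaker [0.69486262 0.39146433 0.07855304]
```

View pics/b_done_crop.png

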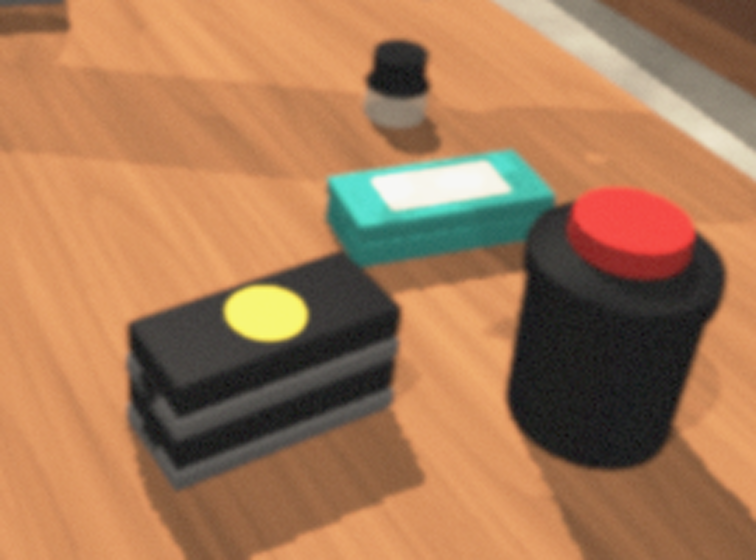

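Both piles are tidy and the gripper is clear, so I'm handing in.

```bash
python3 -c "from rig import manip; print(manip.sign_off())"
```

```text
the job is handed in; nothing more can be done
None
```

I turned both cases over by standing them on end and regrasping. I read their bases (the left one exposed, the right one fresh) and laid each base up on the matching outer case. I handed in at about 32.5 s of the 72 s allowed.

Last checks, made with the gripper clear of everything:

| Pile | Sides out of line | Ends out of line | Turned | Top face height |
|---|---|---|---|---|
| Exposed (red) | about 0.3 mm | about 1 mm | 0.1° | 72 mm |
| Fresh (yellow) | about 1.2 mm | 0.3 mm | 0.3–0.7° | 72 mm |

- **Lower cases:** both sit where they started, to within the measuring error.
- **Beaker and loupe:** they read the same positions as at the start.
- **Tank:** in the last top view the arm hid it, so its position was not re-measured. The side view shows it upright and in the same place.
- **Disagreement:** on the fresh pile, the side face gave a turn of 0.3° and the end face 0.7°. I left it as it was.
- **Contact while gripping:** on the first pick the fingertips brushed the bench at about 6 N. That and the later grips and set-downs all stayed under 7 N in the readings taken between moves.

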